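# Unlock the jig carriage with the pull hook and index it

### The arm

A 6-joint arm with a two-finger parallel gripper is mounted at the origin on a cart in front of the work surface, level with it; the furniture and walls round the work are solid. World frame = base frame: x ahead of the robot, y to its left, z up, the work surface at z = 0. Lengths are in m, angles in rad, forces in N, time in s.
With the tool pointing down it reaches from about 0.275 to 0.825 m from the base axis. Payload 5.2 kg.
Tool frame: the origin (TCP) lies midway between the tips of the shut fingers; the grasp point (between the pads) lies 19 mm behind it; z points along the fingers, y is the direction in which the jaws open and shut (so a half turn about z gives the same grasp; the last joint's range is limited). The gripper opens to 93 mm and grips with 3 to 60 N. Pads are 15 mm wide; open, the fingers measure 128 mm over their backs; the gripper's body (75 mm by 188 mm) begins 65 mm behind the grasp point.
Start: joints at [-1.544, 0.259, 1.535, -0, 1.348, -0.203], TCP at [0.125, -0.536, 0.219] pointing down, gripper open.
Joint ranges: [-3.14, 3.14], [-0.91, 2.08], [0.19, 2.58], [-1.22, 4.36], [0.22, 2.71], [-3.12, 3.12]. Speed limits (rad/s): [2.57, 2.57, 3.14, 3.14, 3.14, 3.14].

### API

Orientations are given as a unit quaternion [w, x, y, z].
In Python, from rig import r gives the robot as it stands.
- The arm moves only by the tool move_arm, never from a script. Its argument "moves" is a list of rows, each a list of 2 entries, a list of its own where there are three numbers: the shift along the world's x, y, z in m, then the turn, a rotation vector about the world's x, y, z in rad. In form: [[[x, y, z], [rx, ry, rz]], ...]. A call has 1 to 5 rows; each row is the pose to reach, as a shift and turn from the pose commanded when the call began; what a row does not reach only later rows make up. A row lasts 1/10 s, in which the tool goes at most 50 mm and 8.59 degrees, less where a joint would pass 70% of its speed; a pose out of reach is approached as far as the arm can. A call with a gripper value outside its range is refused whole. "claw" is the gripper's target within -1 to 1 (fully open at 1, half-way at 0, shut at -1), set as the call begins (left out, the last holds). The fingers move at their own pace and stop on an object; "grip_force" is the grip in N (left out, the last holds). Time passes only in rows, so rows that repeat a pose let the fingers close. It gives the time, the measured TCP pose, the force and the opening at its end, in the units of the state.
- r.get_obs(): the state, without advancing time (a new reading comes with each control period).
- r.read_camera(name): name is "scene" or "top" or "wrist"; returns the picture (400x640x3 uint8, red, green, blue); there is no depth.
- r.camera_params(name): a dict with "K" (3x3 intrinsics, pixels), "rvec" (rotation vector, rad) and "tvec" (3), from world to camera coordinates, as OpenCV has them. Camera axes: x right, y down, z forward; pixel columns grow to the right and rows downward; lengths in m; the calibration is good to about 2 mm. A picture is of the moment at which its call begins: read the wrist's pose just before it. camera_params takes no time and is no camera call; for the wrist camera it gives the pose at the moment of the call.
- r.close_job(): hands the job in, once; it reports no verdict.
The state is a dict: "clock": time; "joints": joint angles; "qvel": joint speeds; "tau": joint torques, N m; "tool_pos": TCP position; "orientation": TCP orientation; "wrist_force": force on the tool from outside, world axes, zero at the start; "torque": the same for the moment, N m; "width": finger opening in m.
Only numpy, scipy, OpenCV 4.12 (cv2) and the standard library are available. Lean on these libraries where they do the work, as an engineer would, in place of code of your own. Each camera call takes 0.05 s, during which the arm holds its last target.

### The job

Take the pull hook from its stand, reach down the slanted barrel of the jig carriage with it, catch the eye of the brass locking pin and draw the pin right out, and lay the pin in the grey parts tray. Then slide the unlocked carriage along its rails until it clicks into the next station (green mark), and hang the hook back in its stand. Leave the other things on the bench where they are.

Things in the scene. Friction and masses are not known exactly. Their poses are not given: they have to be found in the camera images.
- slide_bed: Fixed dark steel bed plate 150 (x) x 360 (y) x 12 mm with two rails along its y axis. Origin: centre of its underside on the bench. The carriage slides along the bed's +y from its start (red mark) to the next station (green mark).
- carriage (a joint): Travel of the carriage along the bed's +y, m: 0 locked at the start, 0.100 in the next station, stops at -0.004 and 0.125. With the pin in, its nose stands between two keeper cheeks on the bed and the carriage can move only about 5 mm. Friction about 2 N; the sprung detent at 0.100 takes about 10 N to enter or leave. It stays where it is left.
- next_station (a point): Point on the bed where carriage_mid stands when the carriage is in the next station's detent.
- carriage_mid (a point): Point on the top of the carriage's base plate (130 x 180 mm, 36 mm above the bench) under the barrel. Axes as the bed's.
- bore_mouth (a point): Centre of the open upper mouth of the blue barrel on the carriage, 172 mm above the bench; axes as the bed's, NOT tilted. Bore 60 mm, outside 70 to 73 mm. The barrel leans 28 degrees towards the bed's -x: its axis, pointing up out of the bore, is (-0.469, 0, 0.883) in the bed's axes.
- grip_post (a point): Centre of the top of the black upright grip post on the carriage, diameter 20 mm, its top 110 mm and its foot 40 mm above the bench; 92 mm to the bed's -y side of the barrel. Room for fingers all round it. It stands 30 mm to the bed's -x of carriage_mid. Pinch it or push it to slide the carriage.
- lock_pin: Loose brass locking pin, 0.2 to 0.33 kg, 97 mm long in all. Origin: centre of the underside of its head; z axis along the pin towards the eye. Head diameter 46 mm (z 0 to 8 mm), nose diameter 22 mm (z -58 to 0 mm). On the head stands a steel wire eye, an upside-down U of 6 mm round bar, legs 34 mm apart between centres, 25 mm clear height under its crossbar.
- bore_seat (a point): Centre of the bore's bottom, 116 mm down the axis from the mouth, where the pin's head rests at the start; its nose goes on down through a 24.5 mm hole and comes free of it after 58 mm of draw. The pin's head top is then 108 mm and the crossbar of its eye 80 mm below the mouth, too deep for gripper fingers.
- eye_bar (a point): Middle of the eye's crossbar, on the pin's axis, 36 mm from its origin. Axes as the pin's, but the eye SWIVELS about the pin's z: at the start its crossbar may lie in any direction across the bore, which is not reported: look or feel for it. The hook enters if its tip points within about 0.5 rad of square to the bar; else it lands on the bar or a leg and stops short.
- pin_head (a point): Centre of the top face of the pin's head, 8 mm from the pin's origin towards the eye. Axes as the pin's.
- hook_tool: Loose pull hook, 0.15 kg, 211 mm long, hanging upright in its stand. Origin: centre of the underside of the flange (diameter 36 x 6 mm) below the handle; z axis along the shank towards the handle. Orange handle 26 (x) x 20 (y) mm, from z 6 to 66 mm; grip it across y. Steel shank of 6 mm diameter, from the flange down to z -138 mm.
- hook_bend (a point): Middle of the hook's bottom bar (x 7, z -138 mm in the tool's frame). There the shank bends to the tool's +x; it ends in an upturned lip, a plate 5 mm thick (x 12 to 17 mm) and 14 mm wide (in y) from z -141 up to z -127 mm; the throat between shank and lip is 9 mm wide. Round bar of 6 mm; the hook spans x -3 to 17 mm in all.
- hook_stand: Fixed grey stand 120 x 100 mm, 165 mm high, with a fork at the top whose slot (18 mm wide, x -32 to +12 mm) is open to the stand's -x. Origin on the bench under the slot. The tool hangs with its shank in the slot and its flange on the fork, tip towards the stand's +x: lift it some 10 mm and draw it out along the stand's -x; bring it back the same way.
- stand_fork (a point): Where the origin of the hook tool sits when it hangs in the stand: on top of the fork, 165 mm above the bench. Axes as the stand's.
- parts_tray: Fixed grey open tray 190 (x) x 130 (y) x 34 mm with 4 mm walls and a floor 6 mm above the bench. Origin: centre of its underside.
- marker: Black and white marker pen lying on the bench, 17 x 128 x 17 mm; leave alone.
- disc: Brown grinding disc with a red centre lying on the bench, diameter 115 x 6 mm; leave alone.

How it is judged:
By the outcome, as a careful person would: the job done as asked, in the order asked, and still so for the second after the job is handed in, with the robot touching nothing.
It also fails if it takes over 72 s, if anything falls off the work surface, if the arm or the gripper's body presses on something with over 40 N, if the wrist force passes 120 N, or if a joint passes its speed limit or range.

## Working session

There is one attempt and no reset: what is moved stays moved. The work goes in short steps, Python scripts to look and compute and a tool call to move; the robot and the scene stay as the last step left them, time stands still between calls to the robot, and variables do not carry over. Pictures are saved under pics/ and viewed, and the job is handed in when it is done.

Besides the shell and the picture viewer there is one more tool, called after ">>>" as name([rows], argument=value, ...), one row to a line, values as JSON. move_arm: Moves the arm, as the interface text tells. Its arguments: {"type":"object","properties":{"moves":{"type":"array","items":{"type":"array"}},"claw":{"type":"number"},"grip_force":{"type":"number"}},"required":["moves"]}

```bash
mkdir -p pics; ls; python3 - <<'E'
from rig import r
import cv2
o=r.get_obs();print(o)
for n in ["scene","top","wrist"]:
    p=r.camera_params(n);print(n,p)
    im=r.read_camera(n);cv2.imwrite(f"pics/{n}0.png",im[:,:,::-1])
E
```

```text
pics
{'clock': 0.0, 'joints': array([-1.54376632e+00,  2.59278857e-01,  1.53607380e+00, -2.68295391e-05,
        1.34800710e+00, -2.02803562e-01]), 'qvel': array([-0.0009444 , -0.00084928, -0.0003053 ,  0.0002315 ,  0.00066757,
       -0.00151342]), 'tau': array([ 6.60313563e-04, -4.37310970e+01, -2.84001607e+01,  7.19132437e-02,
        4.15282126e-02, -1.41223554e-04]), 'tool_pos': array([ 0.12529476, -0.53497419,  0.21785596]), 'orientation': array([-8.81289365e-04,  9.93403601e-01,  1.14666931e-01,  6.45224421e-05]), 'wrist_force': array([ 0.14318342, -0.09428824, -0.58713367]), 'torque': array([-0.02605155, -0.03013898, -0.01512368]), 'width': 0.093175580228272}
scene {'K': array([[377.29873712,   0.        , 324.64094543],
       [  0.        , 377.29873712, 197.08916381],
       [  0.        ,   0.        ,   1.        ]]), 'rvec': array([ 1.1829837 , -2.43656146,  0.87456674]), 'tvec': array([0.27951114, 0.41782144, 1.0418975 ])}
top {'K': array([[435.90761635,   0.        , 320.06775399],
       [  0.        , 435.90761635, 197.69776351],
       [  0.        ,   0.        ,   1.        ]]), 'rvec': array([ 2.18415856, -2.20871821,  0.01943576]), 'tvec': array([-0.03360034,  0.52046614,  1.16457367])}
wrist {'K': array([[351.12291074,   0.        , 318.45327438],
       [  0.        , 351.12291074, 199.40710662],
       [  0.        ,   0.        ,   1.        ]]), 'rvec': array([-2.30051484,  1.82071848,  0.23509634]), 'tvec': array([-0.54874487, -0.03145654,  0.39058468])}
```

View pics/scene0.png

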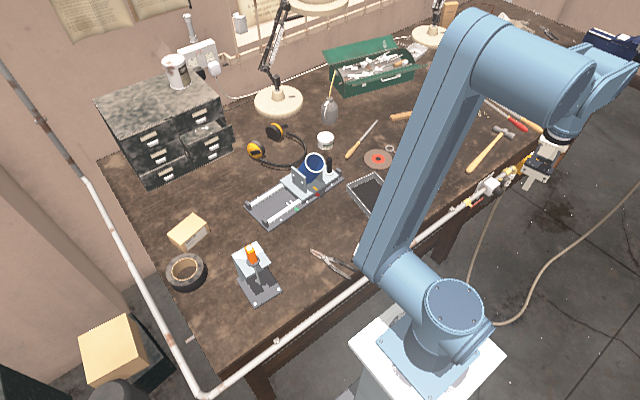

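View pics/top0.png

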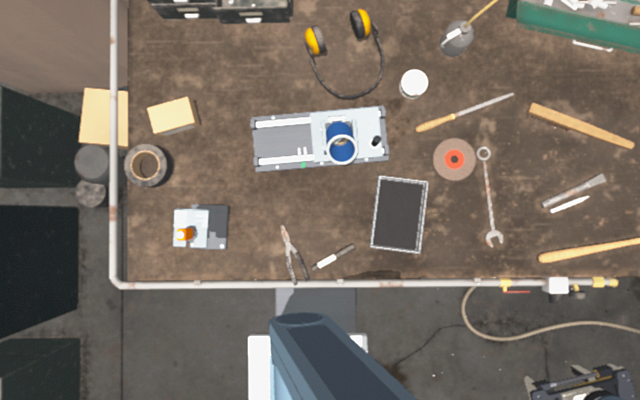

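View pics/wrist0.png

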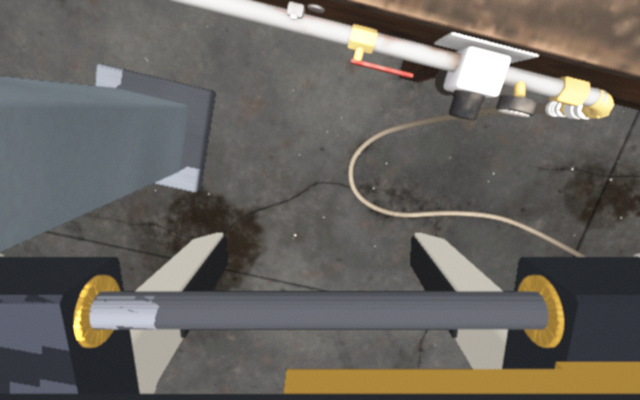

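```bash
cat > h.py <<'E'
import numpy as np, cv2
from rig import r
from scipy.spatial.transform import Rotation as R
def cam(n):
    p=r.camera_params(n); return p["K"],R.from_rotvec(p["rvec"]).as_matrix(),p["tvec"]
def ray(c,uv):
    K,M,t=c; d=M.T@np.linalg.inv(K)@np.array([uv[0],uv[1],1.]); return -M.T@t,d
def onz(c,uv,z):
    o,d=ray(c,uv); return o+d*(z-o[2])/d[2]
def proj(c,P):
    K,M,t=c; q=(M@np.atleast_2d(P).T).T+t; q=q@K.T; return q[:,:2]/q[:,2:]
def tri(cs,uvs):
    A=np.zeros((3,3));b=np.zeros(3)
    for c,uv in zip(cs,uvs):
        o,d=ray(c,uv);d=d/np.linalg.norm(d);Q=np.eye(3)-np.outer(d,d);A+=Q;b+=Q@o
    return np.linalg.solve(A,b)
def crop(im,x0,y0,x1,y1,s,name):
    cv2.imwrite(name,cv2.resize(im[y0:y1,x0:x1,::-1] if im.ndim==3 else im[y0:y1,x0:x1],None,fx=s,fy=s,interpolation=cv2.INTER_CUBIC))
E
python3 - <<'E'
from h import *
for n in["top","scene"]:
    c=cam(n);print(n,"cam centre",ray(c,(0,0))[0])
im=cv2.imread("pics/top0.png")[:,:,::-1]
crop(im,240,90,440,260,4,"pics/t_bed.png"); crop(im,150,190,250,260,6,"pics/t_st.png")
im=cv2.imread("pics/scene0.png")[:,:,::-1]
crop(im,220,140,380,310,4,"pics/s_a.png")
c=cam("top")
print("pipe",onz(c,(118,285),0.0),onz(c,(620,284),0))
E
```

```text
top cam centre [ 0.48034375 -0.05805251  1.18073943]
scene cam centre [-0.09352029  0.4304053   1.06969943]
pipe [0.28967677 0.5114968  0.        ] [ 0.28125514 -0.83554773  0.        ]
```

View pics/t_bed.png

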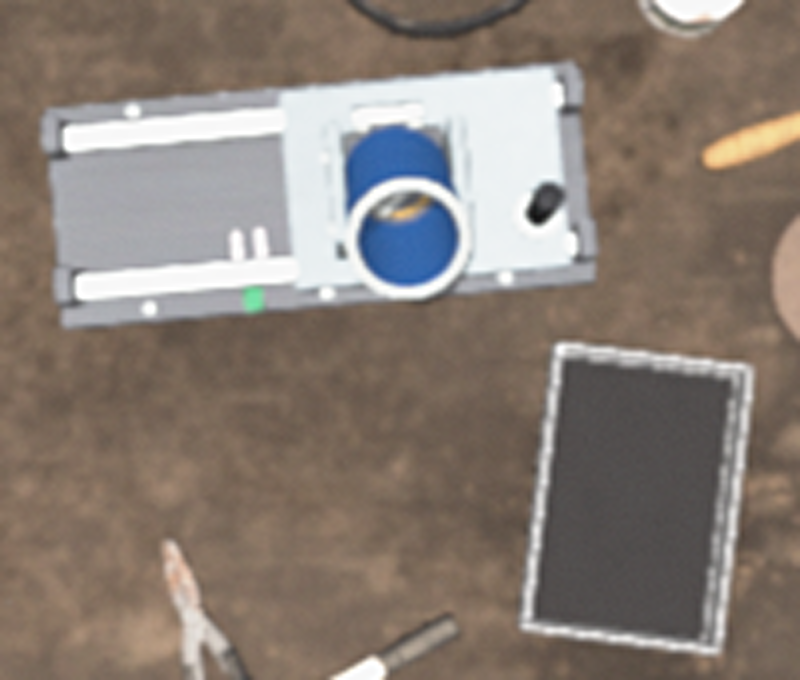

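View pics/t_st.png

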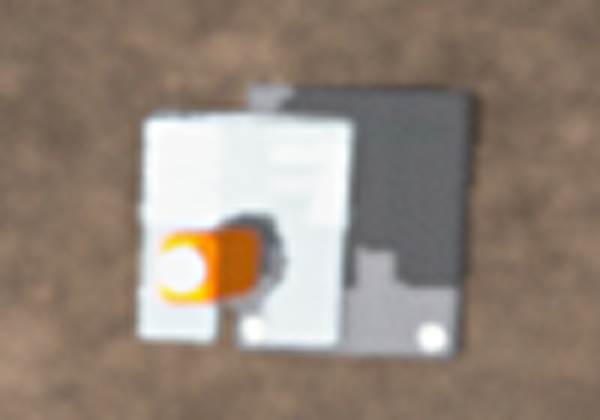

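View pics/s_a.png

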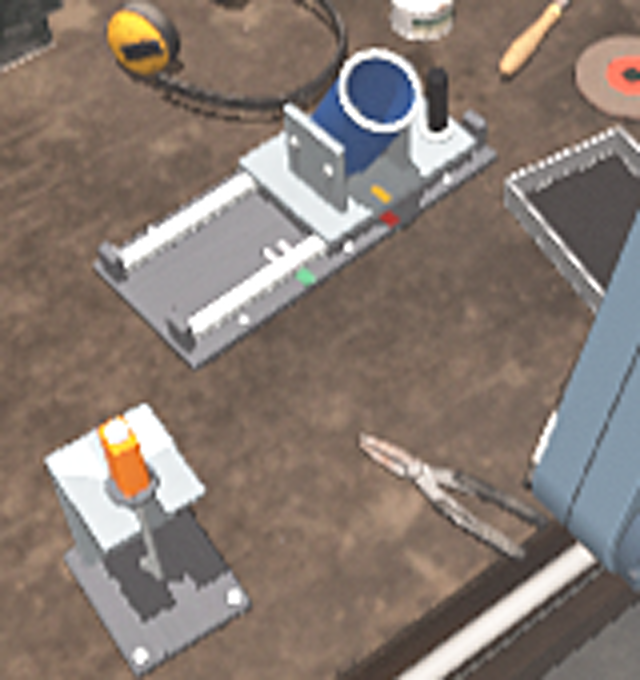

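```bash
python3 - <<'E'
from h import *
c=cam("top");s=cam("scene")
T=lambda x,y,k=4,o=(240,90):((x+.5)/k-.5+o[0],(y+.5)/k-.5+o[1])
print("bed corners z12")
for p in [(45,110),(62,325),(595,280),(575,62)]: print(p,onz(c,T(*p),0.012).round(4))
S=lambda x,y:T(x,y,4,(220,140))
print("green",onz(c,T(253,298),.012), onz(s,S(305,276),.012),"red",onz(s,S(389,218),.012))
print("mouth",onz(c,T(409,238),.172),onz(s,S(378,90),.172),tri([c,s],[T(409,238),S(378,90)]))
print("post top",onz(c,T(553,194),.11),onz(s,S(436,72),.11),tri([c,s],[T(553,194),S(436,72)]))
print("tray rim");
for p in [(557,345),(752,367),(720,655),(522,630)]: print(onz(c,T(*p),.034).round(4))
U=lambda x,y:T(x,y,6,(150,190))
print("stand top165")
for p in [(143,115),(353,122),(340,347),(138,340)]: print(onz(c,U(*p),.165).round(4))
print("slot",onz(c,U(229,341),.165))
print("handle top 231",onz(c,U(183,268),.231),onz(s,S(118,432),.231))
print("base corner",onz(c,U(472,92),.006),onz(c,U(455,357),.006))
E
```

```text
bed corners z12
(45, 110) [0.7403 0.1455 0.012 ]
(62, 325) [0.5943 0.1348 0.012 ]
(595, 280) [ 0.6201 -0.2239  0.012 ]
(575, 62) [ 0.7677 -0.2129  0.012 ]
green [0.61088485 0.00582207 0.012     ] [0.61167151 0.00378771 0.012     ] red [ 0.61883919 -0.09541801  0.012     ]
mouth [ 0.62680887 -0.09390018  0.172     ] [ 0.62724967 -0.09336223  0.172     ] [ 0.62703908 -0.09363626  0.17196354]
post top [ 0.66185456 -0.18508536  0.11      ] [ 0.66284052 -0.18439309  0.11      ] [ 0.66217035 -0.18459857  0.11036304]
tray rim
[ 0.5749 -0.1952  0.034 ]
[ 0.5588 -0.3227  0.034 ]
[ 0.3707 -0.2983  0.034 ]
[ 0.3882 -0.1695  0.034 ]
stand top165
[0.4928 0.3019 0.165 ]
[0.4891 0.2196 0.165 ]
[0.4018 0.2249 0.165 ]
[0.4052 0.3039 0.165 ]
slot [0.40450055 0.26825769 0.165     ]
handle top 231 [0.43609801 0.26387826 0.231     ] [0.43637993 0.26158769 0.231     ]
base corner [0.50345343 0.20917969 0.006     ] [0.38447858 0.21729512 0.006     ]
```

```bash
python3 - <<'E'
from h import *
o=r.get_obs();q=o["orientation"];M=R.from_quat(q,scalar_first=True).as_matrix()
K,C,t=cam("wrist");pos=-C.T@t
print("cam in tool",M.T@(pos-o["tool_pos"])); print("cam axes in tool (cols x,y,z)\n",(M.T@C.T).round(3))
# view pose: camera looking along bore
c=cam("top");im=cv2.imread("pics/top0.png")[:,:,::-1]
crop(im,320,115,365,170,14,"pics/t_mouth.png")
E
```

```text
cam in tool [ 0.0688411  -0.00049714 -0.16700646]
cam axes in tool (cols x,y,z)
 [[ 0.002 -0.968 -0.252]
 [ 1.     0.002  0.   ]
 [ 0.    -0.252  0.968]]
```

View pics/t_mouth.png

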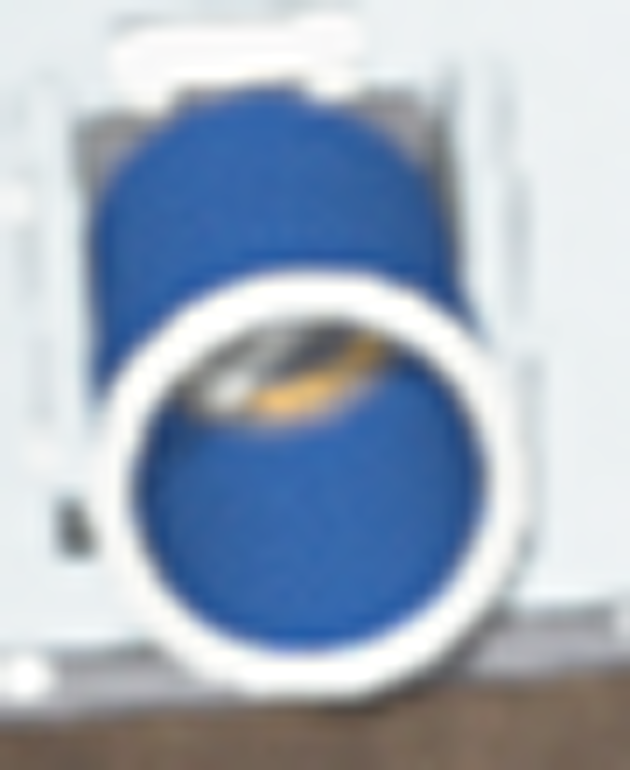

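```bash
cat >> h.py <<'E'
YB=0.076
BX=np.array([np.cos(YB),np.sin(YB),0]);BY=np.array([-np.sin(YB),np.cos(YB),0]);Z=np.array([0,0,1.])
MOUTH=np.array([.627,-.0936,.172]);UP=-.469*BX+.883*Z;DN=-UP
def toolM(zax,xhint):
    z=zax/np.linalg.norm(zax);x=xhint-z*(xhint@z);x/=np.linalg.norm(x);return np.column_stack([x,np.cross(z,x),z])
def now():
    o=r.get_obs();return o["tool_pos"],R.from_quat(o["orientation"],scalar_first=True).as_matrix(),o
def delta(p,M,verbose=True):
    p0,M0,o=now();rv=R.from_matrix(M@M0.T).as_rotvec()
    print("shift",(p-p0).round(4),"rv",rv.round(4),"|",np.linalg.norm(p-p0).round(3),np.degrees(np.linalg.norm(rv)).round(1),"t",o["clock"])
CAMT=np.array([.0688,-.0005,-.167])
E
python3 - <<'E'
from h import *
th=np.radians(13.4);e=-BX
M=toolM(np.cos(th)*-Z+np.sin(th)*-e,e)
p=MOUTH+.27*UP-M@CAMT
print(p,M);delta(p,M)
E
```

```text
[ 0.60602154 -0.09469599  0.26390068] [[-0.96996785 -0.07592686  0.23107894]
 [-0.07385982  0.99711339  0.01759589]
 [-0.2317479   0.         -0.97277588]]
shift [0.4807 0.4404 0.0459] rv [-0.3458 -0.0552  2.9684] | 0.654 171.3 t 0.15
```

>>> move_arm([
  [[0.1,0.1,0.12],[-0.0865,-0.0138,0.7421]],
  [[0.1,0.1,0.12],[-0.0865,-0.0138,0.7421]],
  [[0.1,0.1,0.12],[-0.0865,-0.0138,0.7421]],
  [[0.1,0.1,0.12],[-0.0865,-0.0138,0.7421]],
  [[0.1,0.1,0.12],[-0.0865,-0.0138,0.7421]],
])

```text
clock: 0.65
tool_pos: [0.2279, -0.4345, 0.3429]
orientation: [0.047, 0.881, 0.471, 0.002]
wrist_force: [-0.5, -0.7, -0.2]
width: 0.0927
```

>>> move_arm([
  [[0.15,0.14,0.0],[-0.0865,-0.0138,0.7421]],
  [[0.15,0.14,0.0],[-0.0865,-0.0138,0.7421]],
  [[0.15,0.14,0.0],[-0.0865,-0.0138,0.7421]],
  [[0.15,0.14,0.0],[-0.0865,-0.0138,0.7421]],
  [[0.15,0.14,0.0],[-0.0865,-0.0138,0.7421]],
])

```text
clock: 1.15
tool_pos: [0.3785, -0.2909, 0.3387]
orientation: [0.08, 0.646, 0.759, 0.005]
wrist_force: [1.2, -0.4, -0.2]
width: 0.0933
```

>>> move_arm([
  [[0.14,0.12,-0.02],[-0.0865,-0.0138,0.7421]],
  [[0.14,0.12,-0.02],[-0.0865,-0.0138,0.7421]],
  [[0.14,0.12,-0.02],[-0.0865,-0.0138,0.7421]],
  [[0.14,0.12,-0.02],[-0.0865,-0.0138,0.7421]],
  [[0.14,0.12,-0.02],[-0.0865,-0.0138,0.7421]],
])

```text
clock: 1.65
tool_pos: [0.5174, -0.1718, 0.3174]
orientation: [0.105, 0.324, 0.94, 0.006]
wrist_force: [-0.2, 0.1, -0.5]
width: 0.0932
```

>>> move_arm([
  [[0.09,0.08,-0.05],[-0.0865,-0.0138,0.7421]],
  [[0.09,0.08,-0.05],[-0.0865,-0.0138,0.7421]],
  [[0.09,0.08,-0.05],[-0.0865,-0.0138,0.7421]],
  [[0.09,0.08,-0.05],[-0.0865,-0.0138,0.7421]],
  [[0.09,0.08,-0.05],[-0.0865,-0.0138,0.7421]],
])

```text
clock: 2.15
tool_pos: [0.6053, -0.0941, 0.2671]
orientation: [0.116, -0.042, 0.992, 0.006]
wrist_force: [1.4, 0.5, -0.1]
width: 0.0924
```

```bash
python3 - <<'E'
from h import *
th=np.radians(13.4);e=-BX
M=toolM(np.cos(th)*-Z+np.sin(th)*-e,e)
p=MOUTH+.27*UP-M@CAMT
delta(p,M);print(now()[2]["joints"])
np.savez("w1.npz",*cam("wrist"))
im=r.read_camera("wrist");cv2.imwrite("pics/w1.png",im[:,:,::-1])
E
```

```text
shift [ 0.0008 -0.0006 -0.0032] rv [-0.0015 -0.002  -0.0086] | 0.003 0.5 t 2.15
[-0.40310537  0.20110369  1.51497409  0.11641072  1.22273657 -2.08691502]
```

View pics/w1.png

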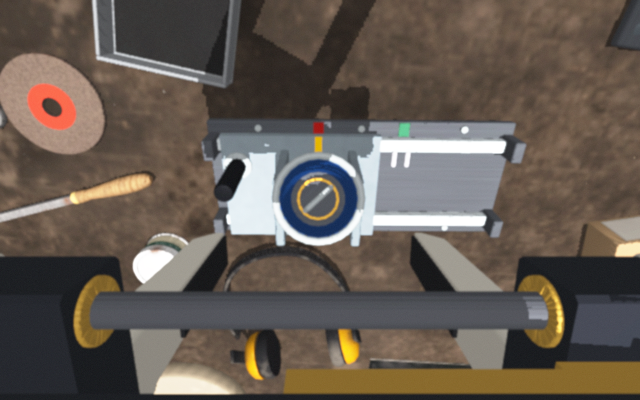

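```bash
python3 - <<'E'
from h import *
im=cv2.imread("pics/w1.png")[:,:,::-1]
crop(im,270,150,370,250,6,"pics/w1c.png")
E
```

```text
(no output)
```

View pics/w1c.png

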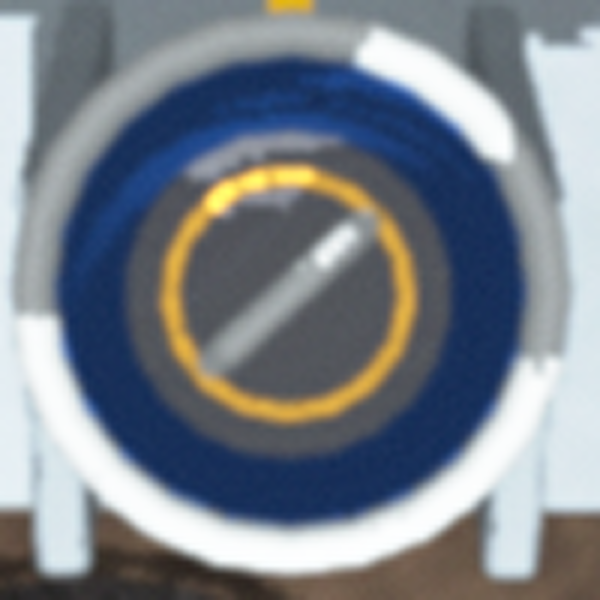

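```bash
python3 - <<'E'
from h import *
f=np.load("w1.npz");c=(f["arr_0"],f["arr_1"],f["arr_2"])
def onp(uv,p0,n):
    o,d=ray(c,uv);return o+d*((p0-o)@n)/(d@n)
P=lambda x,y:((x+.5)/6-.5+270,(y+.5)/6-.5+150)
print("mouth outer",onp(P(293,295),MOUTH,UP), "inner", onp(P(292,288),MOUTH,UP))
im=cv2.imread("pics/w1.png");hsv=cv2.cvtColor(im,cv2.COLOR_BGR2HSV)
B=MOUTH+.08*DN
a=onp(P(200,372),B,UP);b=onp(P(380,213),B,UP);print("bar",a,b,np.linalg.norm(a-b),"mid",(a+b)/2,"expected",B)
yb=BY; xb=np.cross(yb,UP)
d=b-a; print("bar in (xb,yb)",d@xb,d@yb,np.degrees(np.arctan2(d@yb,d@xb)),"xb",xb)
print("mid off",((a+b)/2-B)@xb,((a+b)/2-B)@yb)
print("head gold centre",onp(P(288,294),MOUTH+.108*DN,UP)-(MOUTH+.108*DN))
E
```

```text
mouth outer [ 0.62592792 -0.09160393  0.17151271] inner [ 0.6251387  -0.09180186  0.17108675]
bar [ 0.67568486 -0.10285203  0.10684239] [ 0.64968463 -0.07475483  0.09420549] 0.04031321998340552 mid [ 0.66268475 -0.08880343  0.10052394] expected [ 0.66441169 -0.09075122  0.10136   ]
bar in (xb,yb) -0.026934898801727003 0.02999021377044469 131.92773826476906 xb [0.88045112 0.06704342 0.469     ]
mid off -0.0017820196415250927 0.0020732928988636433
head gold centre [-0.00159203  0.00172809 -0.00077346]
```

```bash
python3 - <<'E'
from h import *
p0,M,o=now()
for y in [143,102,63,24,-3.7]:
    N=toolM(-Z,np.array([np.cos(np.radians(y)),np.sin(np.radians(y)),0]))
    rv=R.from_matrix(N@M.T).as_rotvec();print(y,rv.round(4),np.degrees(np.linalg.norm(rv)));M=N
print(np.array([.436,.264,.29])-p0)
E
```

```text
143 [ 0.0653  0.2289 -0.7336] 44.19025261692345
102 [ 0.      0.     -0.7156] 41.00000000000002
63 [ 0.      0.     -0.6807] 39.00000000000001
24 [ 0.      0.     -0.6807] 39.00000000000001
-3.7 [ 0.      0.     -0.4835] 27.700000000000003
[-0.16925689  0.35907674  0.02248708]
```

>>> move_arm([
  [[-0.04,0.08,0.03],[0.0653,0.2289,-0.7336]],
  [[-0.04,0.08,0.03],[0.0653,0.2289,-0.7336]],
  [[-0.04,0.08,0.03],[0.0653,0.2289,-0.7336]],
  [[-0.04,0.08,0.03],[0.0653,0.2289,-0.7336]],
  [[-0.04,0.08,0.03],[0.0653,0.2289,-0.7336]],
])

```text
clock: 2.7
tool_pos: [0.5651, -0.0148, 0.2993]
orientation: [0.008, 0.306, 0.952, -0.001]
wrist_force: [0.4, 0.1, -0.2]
width: 0.0931
```

>>> move_arm([
  [[-0.04,0.08,0.0],[0,0,-0.7156]],
  [[-0.04,0.08,0.0],[0,0,-0.7156]],
  [[-0.04,0.08,0.0],[0,0,-0.7156]],
  [[-0.04,0.08,0.0],[0,0,-0.7156]],
  [[-0.04,0.08,0.0],[0,0,-0.7156]],
])

```text
clock: 3.2
tool_pos: [0.525, 0.0649, 0.2987]
orientation: [0.007, 0.62, 0.784, -0.004]
wrist_force: [0.2, 0.3, 0.0]
width: 0.0931
```

>>> move_arm([
  [[-0.04,0.09,0.0],[0,0,-0.6807]],
  [[-0.04,0.09,0.0],[0,0,-0.6807]],
  [[-0.04,0.09,0.0],[0,0,-0.6807]],
  [[-0.04,0.09,0.0],[0,0,-0.6807]],
  [[-0.04,0.09,0.0],[0,0,-0.6807]],
])

```text
clock: 3.7
tool_pos: [0.4849, 0.155, 0.2987]
orientation: [0.006, 0.846, 0.533, -0.006]
wrist_force: [-0.4, 0.1, -0.2]
width: 0.093
```

>>> move_arm([
  [[-0.04,0.08,0.0],[0,0,-0.6807]],
  [[-0.04,0.08,0.0],[0,0,-0.6807]],
  [[-0.04,0.08,0.0],[0,0,-0.6807]],
  [[-0.04,0.08,0.0],[0,0,-0.6807]],
  [[-0.04,0.08,0.0],[0,0,-0.6807]],
])

```text
clock: 4.2
tool_pos: [0.4449, 0.2348, 0.2986]
orientation: [0.004, 0.976, 0.22, -0.007]
wrist_force: [-0.5, 0.9, -0.1]
width: 0.0931
```

>>> move_arm([
  [[-0.01,0.03,0.0],[0,0,-0.4835]],
  [[-0.01,0.03,0.0],[0,0,-0.4835]],
  [[-0.01,0.03,0.0],[0,0,-0.4835]],
  [[-0.01,0.03,0.0],[0,0,-0.4835]],
  [[-0.01,0.03,0.0],[0,0,-0.4835]],
])

```text
clock: 4.7
tool_pos: [0.4352, 0.2643, 0.2985]
orientation: [0.002, 1.0, -0.018, -0.008]
wrist_force: [-0.6, 0.0, 0.1]
width: 0.0928
```

```bash
python3 - <<'E'
from h import *
y=-.065
N=toolM(-Z,np.array([np.cos(y),np.sin(y),0]))
delta(np.array([.436,.264,.192]),N);print(now()[2]["joints"])
np.savez("w2.npz",*cam("wrist"))
im=r.read_camera("wrist");cv2.imwrite("pics/w2.png",im[:,:,::-1])
E
```

```text
shift [ 0.0008 -0.0003 -0.1065] rv [ 0.0028 -0.0159 -0.0294] | 0.107 1.9 t 4.7
[0.32489735 0.15208314 1.47623827 0.00215485 1.52932501 1.93116012]
```

View pics/w2.png

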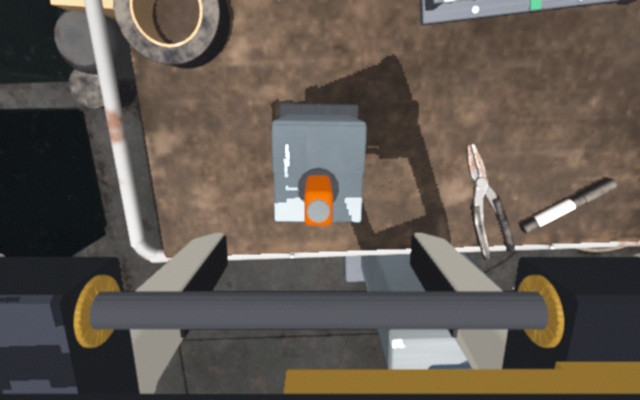

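```bash
python3 - <<'E'
from h import *
f=np.load("w2.npz");c=(f["arr_0"],f["arr_1"],f["arr_2"])
im=cv2.imread("pics/w2.png")[:,:,::-1];crop(im,260,90,380,240,5,"pics/w2c.png")
print(onz(c,(318.5,210.5),.231))
a=onz(c,(275,122),.165);b=onz(c,(365,122),.165);d=onz(c,(274,221),.165);e=onz(c,(361,221),.165)
print(a,b,d,e,"yaw",np.arctan2((a-d)[1],(a-d)[0]),np.arctan2(-(a-b)[0],(a-b)[1]))
E
```

```text
[0.43371904 0.26428285 0.231     ]
[0.49160745 0.2983684  0.165     ] [0.48905848 0.22334348 0.165     ] [0.40464596 0.30509072 0.165     ] [0.40190336 0.22679917 0.165     ] yaw -0.07714877982390698 -0.03396190478539943
```

View pics/w2c.png

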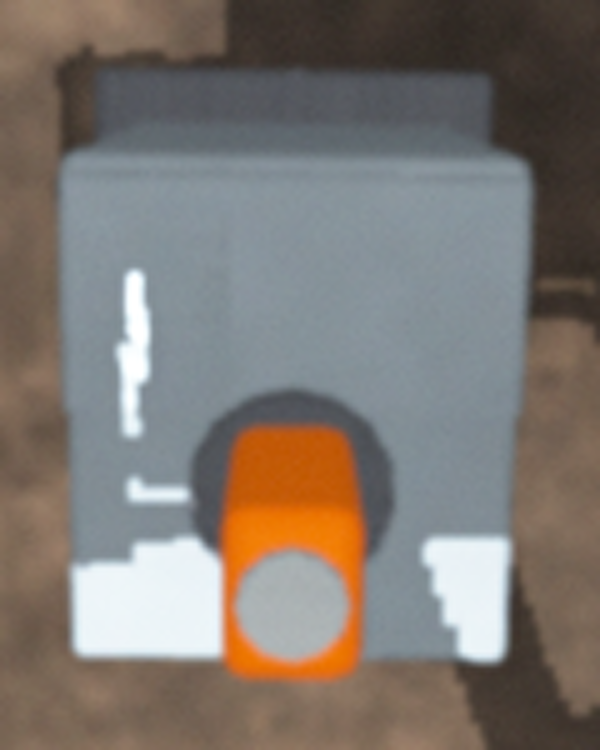

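>>> move_arm([
  [[0.0,0.0,-0.05],[0.0028,-0.0159,-0.015]],
  [[0.0,0.0,-0.09],[0.0028,-0.0159,-0.015]],
  [[0.0,0.0,-0.107],[0.0028,-0.0159,-0.015]],
  [[0.0,0.0,-0.107],[0.0028,-0.0159,-0.015]],
])

```text
clock: 5.15
tool_pos: [0.4333, 0.2636, 0.1888]
orientation: [0.001, 1.0, -0.024, -0.003]
wrist_force: [-0.2, -0.1, -0.2]
width: 0.0932
```

>>> move_arm([
  [[0,0,0],[0,0,0]],
  [[0,0,0],[0,0,0]],
  [[0,0,0],[0,0,0]],
  [[0,0,0],[0,0,0]],
  [[0,0,0],[0,0,0]],
], claw=-1, grip_force=50)

```text
clock: 5.65
tool_pos: [0.4356, 0.2646, 0.1923]
orientation: [-0.0, 1.0, -0.024, 0.001]
wrist_force: [0.4, 1.1, -0.2]
width: 0.0576
```

>>> move_arm([
  [[0,0,0],[0,0,0]],
  [[0,0,0],[0,0,0]],
  [[0,0,0],[0,0,0]],
  [[0,0,0],[0,0,0]],
  [[0,0,0],[0,0,0]],
])

```text
clock: 6.15
tool_pos: [0.4353, 0.2644, 0.1916]
orientation: [-0.0, 1.0, -0.024, -0.0]
wrist_force: [-0.9, -0.0, -0.2]
width: 0.0199
```

>>> move_arm([
  [[0,0,0],[0,0,0]],
  [[0,0,0],[0,0,0]],
])

```text
clock: 6.35
tool_pos: [0.4353, 0.2644, 0.1916]
orientation: [-0.0, 1.0, -0.024, -0.0]
wrist_force: [-1.4, -0.1, -0.5]
width: 0.0199
```

>>> move_arm([
  [[0,0,0.012],[0,0,0]],
  [[0,0,0.014],[0,0,0]],
  [[-0.03,0.002,0.014],[0,0,0]],
  [[-0.08,0.005,0.014],[0,0,0]],
  [[-0.08,0.005,0.014],[0,0,0]],
])

```text
clock: 6.85
tool_pos: [0.3494, 0.2691, 0.2052]
orientation: [0.0, 1.0, -0.023, -0.002]
wrist_force: [0.6, -0.3, -1.3]
width: 0.0199
```

>>> move_arm([
  [[0,0,0.05],[0,0,0]],
  [[0,0,0.1],[0,0,0]],
  [[0,0,0.15],[0,0,0]],
  [[0,0,0.18],[0,0,0]],
  [[0,0,0.18],[0,0,0]],
])

```text
clock: 7.35
tool_pos: [0.3572, 0.2702, 0.391]
orientation: [-0.002, 1.0, -0.024, 0.005]
wrist_force: [0.9, 0.4, -1.2]
width: 0.0194
```

```bash
python3 - <<'E'
from h import *
print(now()[2]["tool_pos"],now()[2]["clock"],now()[2]["wrist_force"])
im=r.read_camera("wrist");cv2.imwrite("pics/w3.png",im[:,:,::-1])
im=r.read_camera("scene");crop(im,200,100,400,300,4,"pics/s3.png")
E
```

```text
[0.35715076 0.27022426 0.39098783] 7.35 [ 0.91360084  0.39793981 -1.2453821 ]
```

View pics/w3.png

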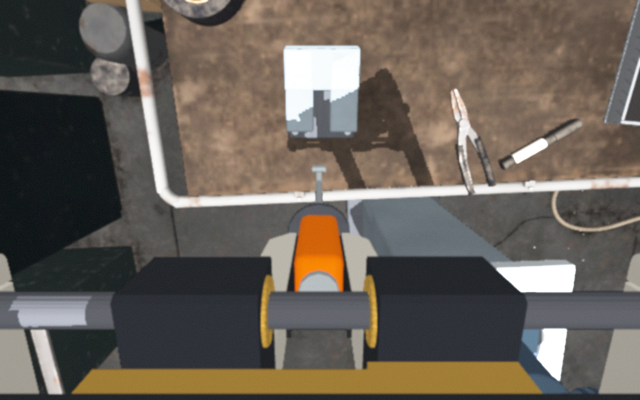

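View pics/s3.png

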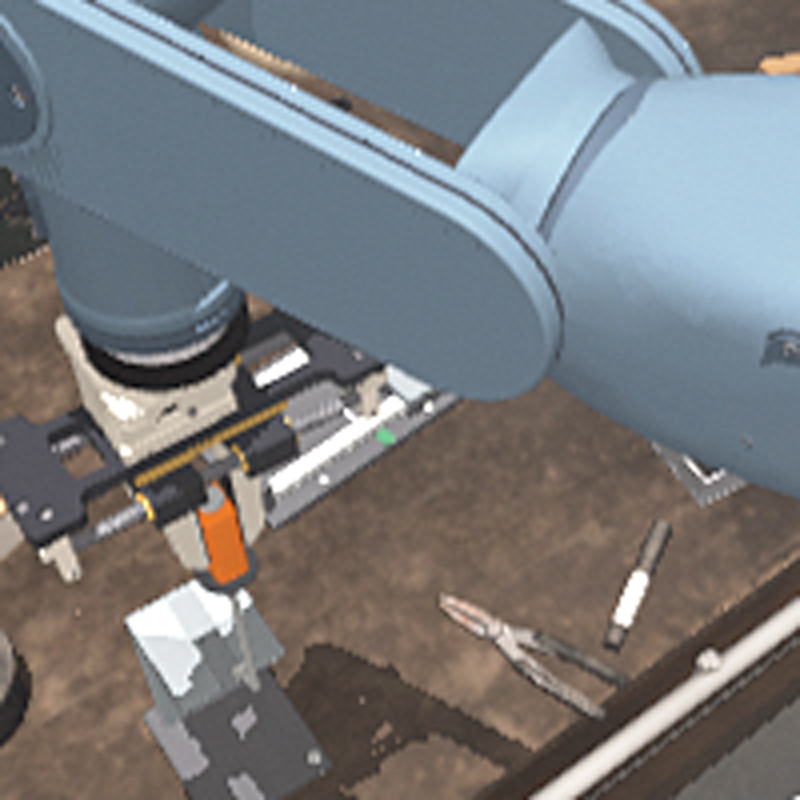

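```bash
cat >> h.py <<'E'
MOUTH=np.array([.6262,-.0925,.1718])
XB=np.cross(BY,UP)
A=np.radians(42);H=np.cos(A)*XB+np.sin(A)*BY
MH=toolM(DN,H)
def hookp(h,off,lat=0): # TCP for hook origin height h above mouth along axis, off along H
    return MOUTH+UP*(h+.0266)+off*H+lat*np.cross(DN,H)
E
python3 - <<'E'
from h import *
p,M,o=now();c=cam("wrist")
print("lip pred",proj(c,p+M@np.array([.0145,0,.1536])))
delta(hookp(.17,-.0235),MH);print("H",H,"tcp",hookp(.17,-.0235))
E
```

```text
lip pred [[318.67394512 168.66467628]]
shift [ 0.1646 -0.3858 -0.0486] rv [-0.1747 -0.4715  0.8391] | 0.422 56.0 t 7.45
H [0.60349771 0.71702205 0.34853492] tcp [ 0.52007856 -0.11635088  0.33720723]
```

>>> move_arm([
  [[0.08,-0.2,0.0],[-0.0873,-0.2357,0.4195]],
  [[0.08,-0.2,0.0],[-0.0873,-0.2357,0.4195]],
  [[0.08,-0.2,0.0],[-0.0873,-0.2357,0.4195]],
  [[0.08,-0.2,0.0],[-0.0873,-0.2357,0.4195]],
  [[0.08,-0.2,0.0],[-0.0873,-0.2357,0.4195]],
])

```text
clock: 7.95
tool_pos: [0.4343, 0.0666, 0.3832]
orientation: [0.041, 0.975, 0.184, 0.116]
wrist_force: [-0.2, 0.5, -1.8]
width: 0.0199
```

>>> move_arm([
  [[0.085,-0.186,-0.02],[-0.0873,-0.2357,0.4195]],
  [[0.085,-0.186,-0.02],[-0.0873,-0.2357,0.4195]],
  [[0.085,-0.186,-0.02],[-0.0873,-0.2357,0.4195]],
  [[0.085,-0.186,-0.02],[-0.0873,-0.2357,0.4195]],
  [[0.085,-0.186,-0.02],[-0.0873,-0.2357,0.4195]],
])

```text
clock: 8.45
tool_pos: [0.5138, -0.1042, 0.3642]
orientation: [0.077, 0.892, 0.383, 0.228]
wrist_force: [1.5, 0.1, -0.7]
width: 0.0201
```

```bash
python3 - <<'E'
from h import *
delta(hookp(.17,-.0235),MH);o=now()[2];print(o["joints"],o["wrist_force"])
im=r.read_camera("wrist");cv2.imwrite("pics/w4.png",im[:,:,::-1])
delta(hookp(.17,-.0235),MH)
im=r.read_camera("top");crop(im,280,70,440,190,5,"pics/t4.png")
E
```

```text
shift [ 0.0063 -0.0122 -0.027 ] rv [-0.0005 -0.0015 -0.0027] | 0.03 0.2 t 8.45
[-0.64198899 -0.15151139  1.72550906  0.33687948  1.20898996  0.0544228 ] [ 1.47121051  0.13325105 -0.67633846]
shift [ 0.0042 -0.0035 -0.0252] rv [ 0.0047 -0.0019  0.0021] | 0.026 0.3 t 8.5
```

View pics/w4.png

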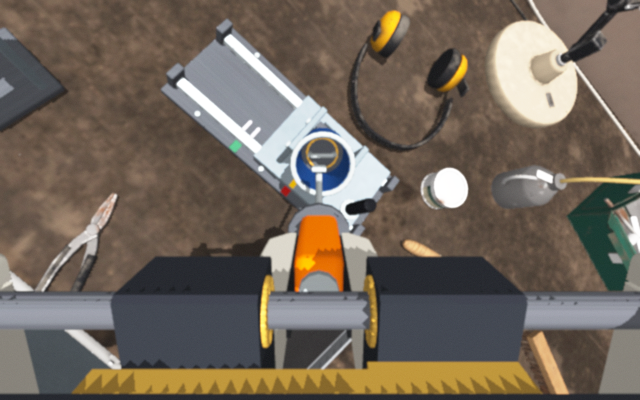

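>>> move_arm([
  [[0.003,-0.001,-0.015],[0,0,0]],
  [[0.003,-0.001,-0.025],[0,0,0]],
  [[0.003,-0.001,-0.025],[0,0,0]],
  [[0.003,-0.001,-0.025],[0,0,0]],
])

```text
clock: 8.95
tool_pos: [0.5178, -0.1043, 0.341]
orientation: [0.078, 0.892, 0.382, 0.228]
wrist_force: [0.2, -0.3, -1.1]
width: 0.0196
```

```bash
python3 - <<'E'
from h import *
delta(hookp(.17,-.0235),MH)
np.savez("w5.npz",*cam("wrist"))
im=r.read_camera("wrist");cv2.imwrite("pics/w5.png",im[:,:,::-1]);crop(im,260,100,380,240,5,"pics/w5c.png")
p,M,o=now();print(((p-hookp(.17,0))@np.column_stack([H,np.cross(DN,H),UP])).round(4))
E
```

```text
shift [ 0.0023 -0.012  -0.0038] rv [-0.0001 -0.0019 -0.0003] | 0.013 0.1 t 8.95
[-0.0146 -0.0081  0.0045]
```

View pics/w5c.png

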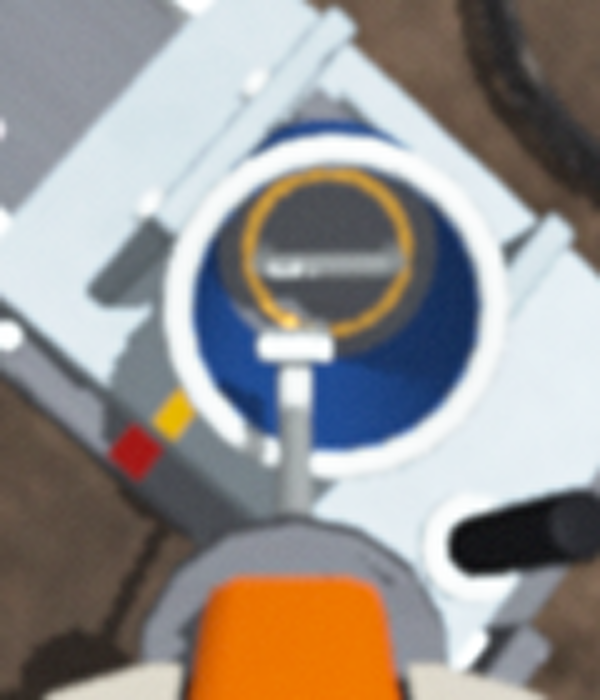

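>>> move_arm([
  [[0.0023,-0.012,-0.0038],[0,0,0]],
  [[0.0023,-0.012,-0.0038],[0,0,0]],
  [[0.0023,-0.012,-0.0038],[0,0,0]],
  [[0.0023,-0.012,-0.0038],[0,0,0]],
])

```text
clock: 9.4
tool_pos: [0.5205, -0.1174, 0.338]
orientation: [0.078, 0.892, 0.382, 0.228]
wrist_force: [0.6, 0.2, -1.4]
width: 0.0195
```

```bash
python3 - <<'E'
from h import *
p,M,o=now();print(((p-hookp(.17,0))@np.column_stack([H,np.cross(DN,H),UP])).round(4))
im=r.read_camera("wrist");cv2.imwrite("pics/w6.png",im[:,:,::-1]);crop(im,260,100,380,240,5,"pics/w6c.png")
p,M,o=now();print(((p-hookp(.17,0))@np.column_stack([H,np.cross(DN,H),UP])).round(4))
c=cam("wrist")
# predicted: ring outer ellipse, bar ends, lip
t=np.linspace(0,2*np.pi,60)
ring=MOUTH+.030*(np.cos(t)[:,None]*XB+np.sin(t)[:,None]*BY)
u=(proj(c,ring)-[260,100])*5
B=MOUTH+.08*DN;L=np.cross(DN,H)
print("bar",(proj(c,[B-.017*L,B+.017*L])-[260,100])*5)
g=cv2.imread("pics/w6c.png");cv2.polylines(g,[u.astype(int).reshape(-1,1,2)],True,(0,0,255),1)
for q in proj(c,[B-.017*L,B+.017*L,p+M@np.array([.0145,-.007,.1536]),p+M@np.array([.0145,.007,.1536])]):cv2.circle(g,tuple(((q-[260,100])*5).astype(int)),4,(0,255,0),-1)
cv2.imwrite("pics/w6d.png",g);delta(hookp(.17,-.0235),MH)
E
```

```text
[-0.0237  0.0012  0.0006]
[-0.0237  0.0012  0.0006]
bar [[222.49683978 228.20309479]
 [357.63823393 228.39161408]]
shift [-0.0004  0.001  -0.0008] rv [ 0.001  -0.0004  0.0007] | 0.001 0.1 t 9.45
```

View pics/w6d.png

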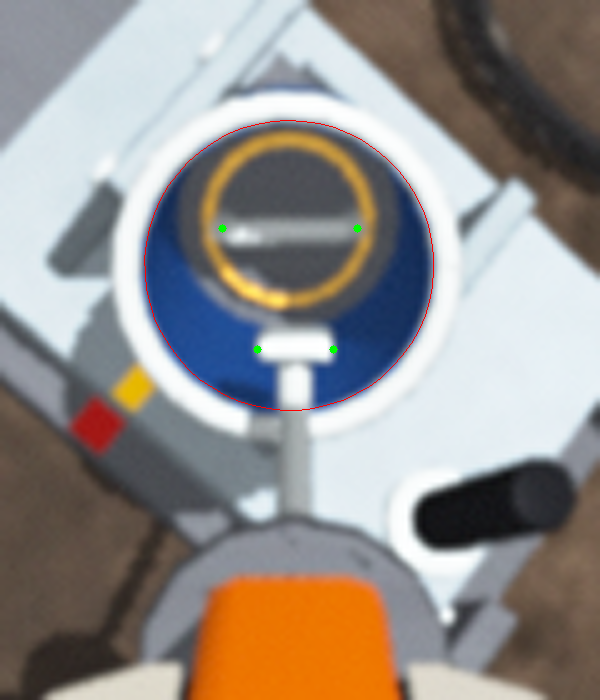

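>>> move_arm([
  [[0.014,0.002,-0.0275],[0,0,0]],
  [[0.0276,0.003,-0.0538],[0,0,0]],
  [[0.0394,0.004,-0.076],[0,0,0]],
  [[0.0464,0.0045,-0.0891],[0,0,0]],
  [[0.0464,0.0045,-0.0891],[0,0,0]],
])

```text
clock: 9.95
tool_pos: [0.5663, -0.1118, 0.2463]
orientation: [0.076, 0.893, 0.382, 0.227]
wrist_force: [-0.1, 0.4, -1.8]
width: 0.0198
```

```bash
cat >> h.py <<'E'
def hk():
    p,M,o=now();q=((p-hookp(0,0))@np.column_stack([H,np.cross(DN,H),UP])).round(4)
    print("hook off,lat,h",q,"F",o["wrist_force"].round(1),"t",o["clock"],"rot",R.from_matrix(MH@M.T).as_rotvec().round(3))
E
python3 - <<'E'
from h import *
hk();delta(hookp(.038,-.0235),MH)
E
```

```text
hook off,lat,h [-0.0241 -0.0018  0.0679] F [-0.1  0.4 -1.8] t 9.95 rot [-0.002 -0.004 -0.   ]
shift [ 0.0156  0.0002 -0.0257] rv [-0.0016 -0.0043 -0.0002] | 0.03 0.3 t 9.95
```

>>> move_arm([
  [[0.007,0.0,-0.012],[0,0,0]],
  [[0.0125,0.0002,-0.021],[0,0,0]],
  [[0.015,0.0002,-0.0245],[0,0,0]],
  [[0.015,0.0002,-0.0245],[0,0,0]],
])

```text
clock: 10.35
tool_pos: [0.5818, -0.1125, 0.2241]
orientation: [0.078, 0.892, 0.382, 0.228]
wrist_force: [0.2, -0.4, -1.1]
width: 0.0196
```

```bash
python3 - <<'E'
from h import *
hk();delta(hookp(.038,-.0235),MH)
im=r.read_camera("wrist");crop(im,260,100,380,240,5,"pics/w7c.png")
hk()
E
```

```text
hook off,lat,h [-0.0229  0.0017  0.0411] F [ 0.2 -0.4 -1.1] t 10.35 rot [ 0.001 -0.001  0.   ]
shift [-0.      0.0009 -0.0035] rv [ 0.0006 -0.001   0.0004] | 0.004 0.1 t 10.35
hook off,lat,h [-0.0228  0.0019  0.0414] F [-0.6 -0.5 -1.3] t 10.4 rot [ 0.001 -0.     0.   ]
```

View pics/w7c.png

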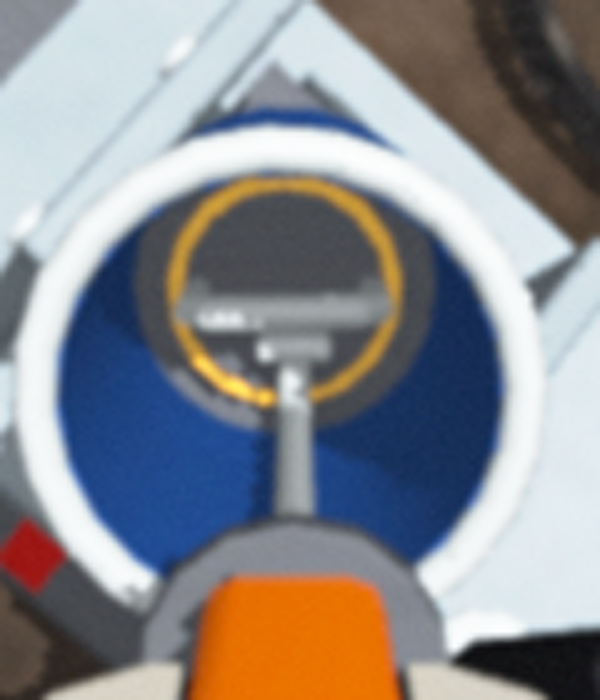

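```bash
python3 - <<'E'
from h import *
delta(hookp(.0375,-.0235),MH);delta(hookp(.0375,-.0075),MH);delta(hookp(.044,-.0075),MH)
E
```

```text
shift [ 0.0002  0.001  -0.0044] rv [ 0.0009 -0.0004  0.0004] | 0.004 0.1 t 10.4
shift [0.0098 0.0124 0.0012] rv [ 0.0009 -0.0004  0.0004] | 0.016 0.1 t 10.4
shift [0.0068 0.0122 0.007 ] rv [ 0.0009 -0.0004  0.0004] | 0.016 0.1 t 10.4
```

>>> move_arm([
  [[0.0002,0.001,-0.0044],[0,0,0]],
  [[0.0002,0.001,-0.0044],[0,0,0]],
  [[0.004,0.0055,-0.0022],[0,0,0]],
  [[0.0098,0.0124,0.0012],[0,0,0]],
  [[0.0098,0.0124,0.0012],[0,0,0]],
])

```text
clock: 10.9
tool_pos: [0.5925, -0.0995, 0.2264]
orientation: [0.079, 0.892, 0.382, 0.229]
wrist_force: [-1.0, -0.0, -2.5]
width: 0.0196
```

```bash
python3 - <<'E'
from h import *
hk()
im=r.read_camera("wrist");crop(im,260,100,380,240,5,"pics/w8c.png")
hk()
E
```

```text
hook off,lat,h [-0.0063  0.0002  0.0376] F [-1.  -0.  -2.5] t 10.9 rot [ 0.001  0.001 -0.   ]
hook off,lat,h [-0.0067 -0.      0.0375] F [ 0.3  0.5 -1.7] t 10.95 rot [ 0.001  0.    -0.001]
```

View pics/w8c.png

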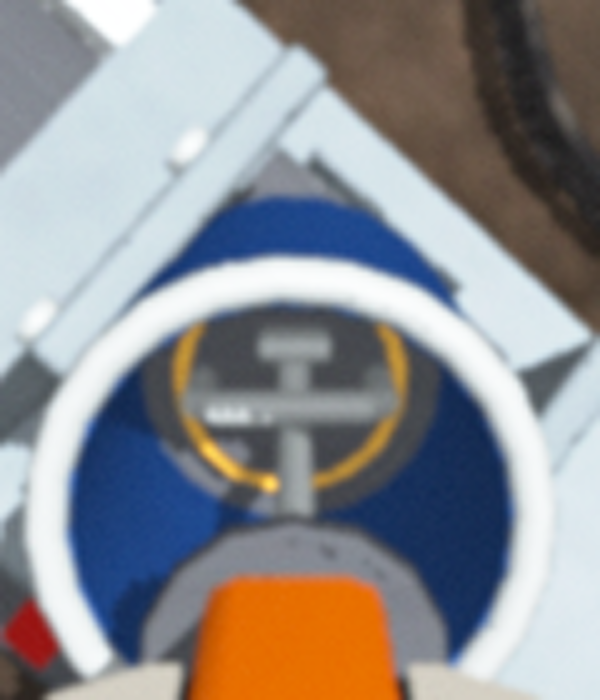

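>>> move_arm([
  [[-0.0047,-0.0004,0.0088],[0,0,0]],
  [[-0.0094,-0.0007,0.0177],[0,0,0]],
  [[-0.0141,-0.001,0.0265],[0,0,0]],
  [[-0.0188,-0.0014,0.0353],[0,0,0]],
  [[-0.0188,-0.0014,0.0353],[0,0,0]],
])

```text
clock: 11.45
tool_pos: [0.5729, -0.1022, 0.2628]
orientation: [0.08, 0.892, 0.382, 0.229]
wrist_force: [0.1, -0.6, -3.3]
width: 0.0195
```

```bash
python3 - <<'E'
from h import *
hk()
im=r.read_camera("wrist");crop(im,260,100,380,240,5,"pics/w9c.png")
hk()
E
```

```text
hook off,lat,h [-0.0074  0.0008  0.079 ] F [ 0.1 -0.6 -3.3] t 11.45 rot [0.002 0.002 0.001]
hook off,lat,h [-0.0076  0.0006  0.0784] F [ 0.8 -0.4 -3.1] t 11.5 rot [0.002 0.001 0.001]
```

View pics/w9c.png

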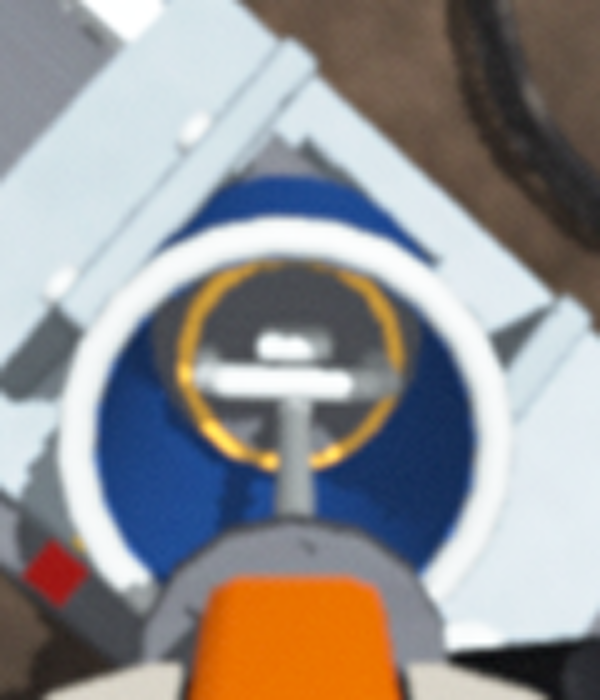

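>>> move_arm([
  [[-0.0094,-0.0007,0.0177],[0,0,0]],
  [[-0.0188,-0.0014,0.0353],[0,0,0]],
  [[-0.0281,-0.0021,0.053],[0,0,0]],
  [[-0.0375,-0.0029,0.0706],[0,0,0]],
  [[-0.0375,-0.0029,0.0706],[0,0,0]],
])

```text
clock: 12.0
tool_pos: [0.5356, -0.1052, 0.3338]
orientation: [0.08, 0.892, 0.382, 0.229]
wrist_force: [0.2, -0.7, -3.1]
width: 0.0195
```

>>> move_arm([
  [[-0.0094,-0.0007,0.0177],[0,0,0]],
  [[-0.0188,-0.0014,0.0353],[0,0,0]],
  [[-0.0281,-0.0021,0.053],[0,0,0]],
  [[-0.0375,-0.0029,0.0706],[0,0,0]],
  [[-0.0375,-0.0029,0.0706],[0,0,0]],
])

```text
clock: 12.5
tool_pos: [0.4981, -0.108, 0.4033]
orientation: [0.08, 0.892, 0.382, 0.229]
wrist_force: [-0.0, -0.1, -3.2]
width: 0.0199
```

```bash
python3 - <<'E'
from h import *
hk()
im=r.read_camera("wrist");cv2.imwrite("pics/w10.png",im[:,:,::-1])
im=r.read_camera("scene");crop(im,200,100,400,250,4,"pics/s10.png")
hk()
E
```

```text
hook off,lat,h [-0.0078  0.0007  0.2383] F [-0.  -0.1 -3.2] t 12.5 rot [0.003 0.002 0.001]
hook off,lat,h [-0.0086 -0.0008  0.236 ] F [-0.9 -0.9 -4.9] t 12.6 rot [ 0.    -0.002  0.001]
```

View pics/w10.png

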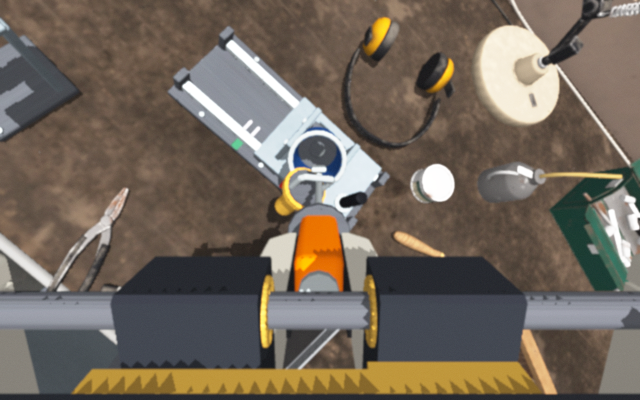

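View pics/s10.png

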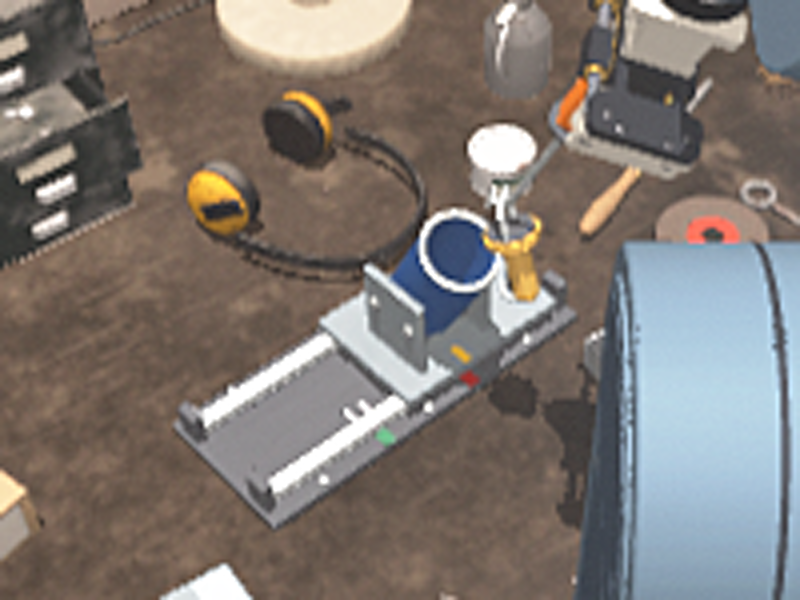

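```bash
cat >> h.py <<'E'
YT=-.137;TX=np.array([np.cos(YT),np.sin(YT),0]);TY=np.array([-np.sin(YT),np.cos(YT),0]);TC=np.array([.4732,-.2464,0])
MT=toolM(-Z,TX)
def trayp(bx,bz,by=0): return TC+bx*TX+by*TY+Z*(bz+.1586)-.0075*TX
E
python3 - <<'E'
from h import *
delta(trayp(.045,.24),MT);delta(trayp(.045,.175),MT)
E
```

```text
shift [ 0.0127 -0.1441 -0.0019] rv [ 0.1954  0.465  -0.926 ] | 0.145 60.4 t 12.6
shift [ 0.0127 -0.1441 -0.0669] rv [ 0.1954  0.465  -0.926 ] | 0.159 60.4 t 12.6
```

>>> move_arm([
  [[0.002,-0.02,0.0],[0.025,0.06,-0.12]],
  [[0.003,-0.036,0.0],[0.05,0.116,-0.231]],
  [[0.005,-0.054,0.0],[0.0733,0.174,-0.347]],
  [[0.006,-0.072,0.0],[0.0977,0.2325,-0.463]],
  [[0.006,-0.072,0.0],[0.0977,0.2325,-0.463]],
])

```text
clock: 13.1
tool_pos: [0.5052, -0.1809, 0.3989]
orientation: [0.04, 0.979, 0.161, 0.116]
wrist_force: [-0.2, -0.3, -4.6]
width: 0.0193
```

>>> move_arm([
  [[0.002,-0.018,0.0],[0.025,0.06,-0.12]],
  [[0.003,-0.036,0.0],[0.05,0.116,-0.231]],
  [[0.005,-0.054,0.0],[0.0733,0.174,-0.347]],
  [[0.0065,-0.072,-0.01],[0.0977,0.2325,-0.463]],
  [[0.0065,-0.072,-0.02],[0.0977,0.2325,-0.463]],
])

```text
clock: 13.6
tool_pos: [0.5118, -0.2534, 0.3781]
orientation: [-0.0, 0.998, -0.069, -0.001]
wrist_force: [-0.5, -0.8, -5.5]
width: 0.0198
```

```bash
python3 - <<'E'
from h import *
o=now()[2];print(o["wrist_force"],o["width"])
delta(trayp(.045,.175),MT)
im=r.read_camera("wrist");cv2.imwrite("pics/w11.png",im[:,:,::-1])
delta(trayp(.045,.175),MT)
im=r.read_camera("scene");crop(im,300,50,460,230,4,"pics/s11.png")
E
```

```text
[-0.4994311  -0.84382404 -5.52443422] 0.019754821197992194
shift [-0.0014  0.0019 -0.0445] rv [-0.0007 -0.0024  0.0006] | 0.045 0.1 t 13.6
shift [-0.0005  0.0001 -0.043 ] rv [-0.0031 -0.0034 -0.0027] | 0.043 0.3 t 13.65
```

View pics/w11.png

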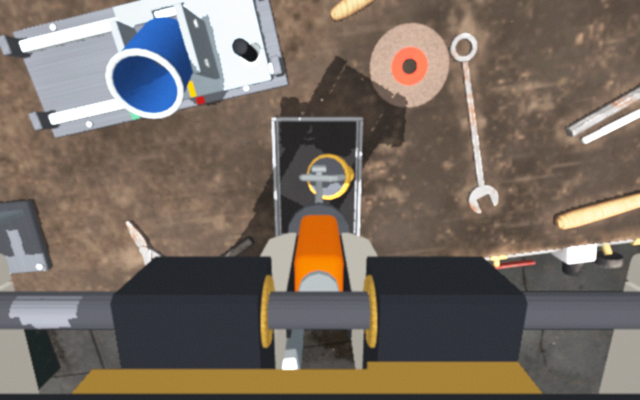

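View pics/s11.png

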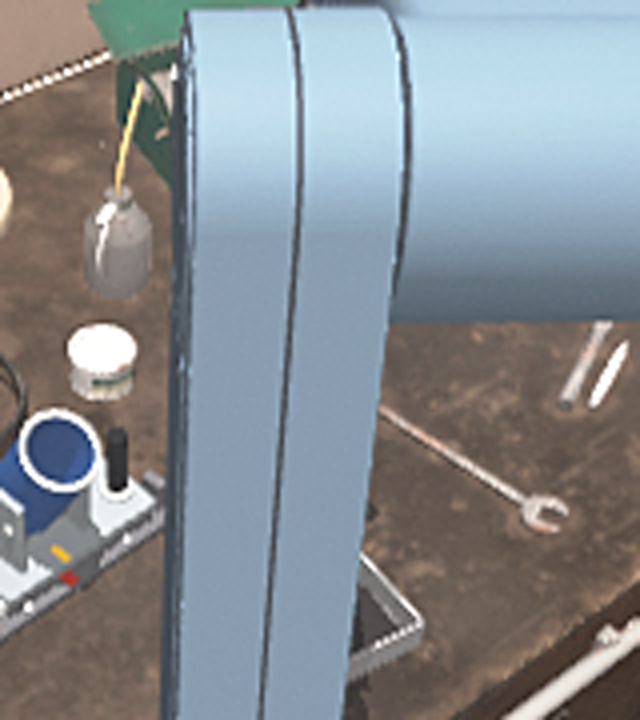

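>>> move_arm([
  [[0,0,-0.03],[0,0,0]],
  [[0,0,-0.06],[0,0,0]],
  [[0,0,-0.085],[0,0,0]],
  [[0,0,-0.1],[0,0,0]],
  [[0,0,-0.1],[0,0,0]],
])

```text
clock: 14.2
tool_pos: [0.5091, -0.249, 0.2799]
orientation: [-0.001, 0.998, -0.067, -0.001]
wrist_force: [0.5, 0.9, -4.5]
width: 0.0198
```

```bash
python3 - <<'E'
from h import *
o=now()[2];print(o["wrist_force"])
im=r.read_camera("wrist");crop(im,240,60,400,240,4,"pics/w12.png")
p=now()[0];print(p,(p-trayp(0,0))@np.column_stack([TX,TY,Z]))
E
```

```text
[ 0.48430022  0.8927119  -4.47053881]
[ 0.50991619 -0.24945264  0.28172681] [0.04428907 0.00199036 0.12312681]
```

View pics/w12.png

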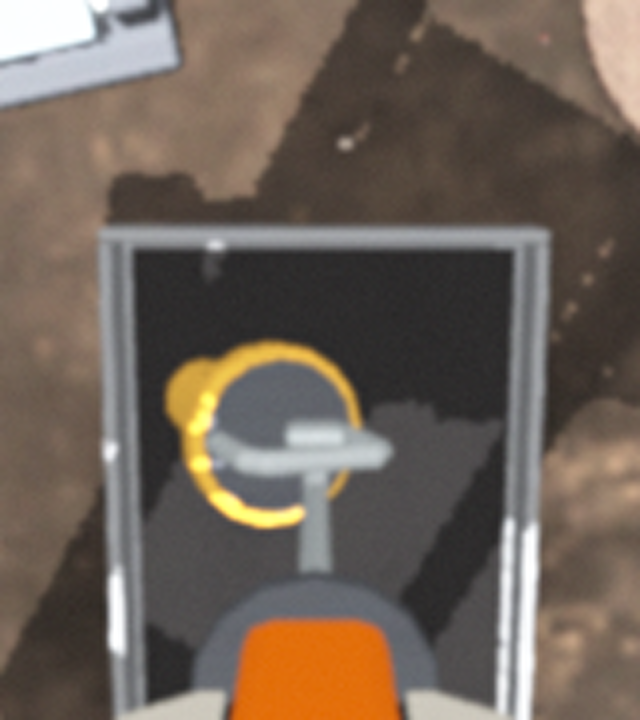

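>>> move_arm([
  [[0,0,-0.006],[0,0,0]],
  [[0,0,-0.012],[0,0,0]],
  [[0,0,-0.018],[0,0,0]],
  [[0,0,-0.022],[0,0,0]],
  [[0,0,-0.022],[0,0,0]],
])

```text
clock: 14.75
tool_pos: [0.51, -0.2508, 0.2591]
orientation: [-0.0, 0.998, -0.068, -0.0]
wrist_force: [0.1, 0.5, -4.2]
width: 0.02
```

```bash
python3 - <<'E'
from h import *
o=now()[2];print(o["wrist_force"])
im=r.read_camera("wrist");crop(im,240,60,400,240,4,"pics/w13.png")
p=now()[0];print(p,(p-trayp(0,0))@np.column_stack([TX,TY,Z]))
E
```

```text
[ 0.07008161  0.48820261 -4.19169736]
[ 0.51024077 -0.25091118  0.25954616] [0.04480981 0.00058981 0.10094616]
```

View pics/w13.png

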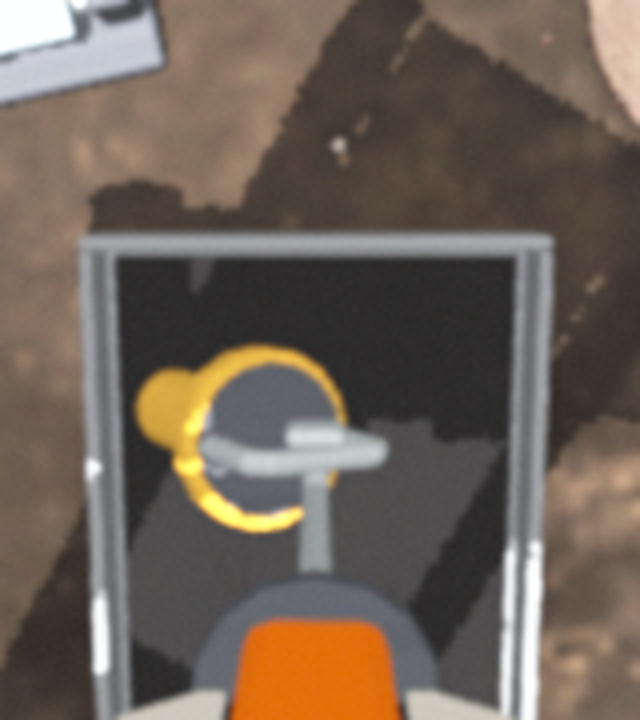

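>>> move_arm([
  [[0,0.0,-0.004],[0,0,0]],
  [[0,0.0,-0.008],[0,0,0]],
  [[0,0,-0.008],[0,0,0]],
])

```text
clock: 15.1
tool_pos: [0.5103, -0.2515, 0.2518]
orientation: [0.001, 0.998, -0.068, 0.0]
wrist_force: [0.5, 0.3, -2.5]
width: 0.0199
```

```bash
python3 - <<'E'
from h import *
o=now()[2];print(o["wrist_force"])
im=r.read_camera("wrist");crop(im,240,60,400,240,4,"pics/w14.png")
p=now()[0];print(p,(p-trayp(0,0))@np.column_stack([TX,TY,Z]))
E
```

```text
[ 0.48633977  0.27070059 -2.47221584]
[ 0.51039322 -0.2515142   0.2520784 ] [4.50431787e-02 1.32641097e-05 9.34784011e-02]
```

View pics/w14.png

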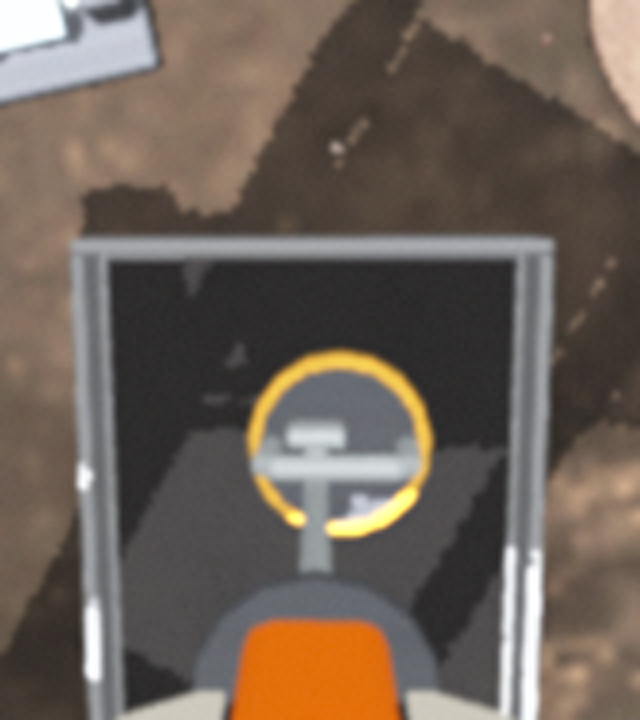

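>>> move_arm([
  [[0,0,0.005],[0,0,0]],
  [[-0.012,0.0016,0.004],[0,0,0]],
  [[-0.024,0.0033,0.002],[0,0,0]],
  [[-0.036,0.005,-0.002],[0,0,0]],
  [[-0.0466,0.0064,-0.0076],[0,0,0]],
])

```text
clock: 15.65
tool_pos: [0.4625, -0.2448, 0.2449]
orientation: [0.001, 0.998, -0.068, 0.0]
wrist_force: [-0.1, 0.3, -0.9]
width: 0.0201
```

```bash
python3 - <<'E'
from h import *
o=now()[2];print(o["wrist_force"])
im=r.read_camera("wrist");crop(im,240,60,400,240,4,"pics/w15.png")
p=now()[0];print(p,(p-trayp(0,0))@np.column_stack([TX,TY,Z]))
E
```

```text
[-0.09967649  0.26996097 -0.94416785]
[ 0.46059991 -0.24408775  0.24382799] [-0.00529781  0.00056977  0.08522799]
```

View pics/w15.png

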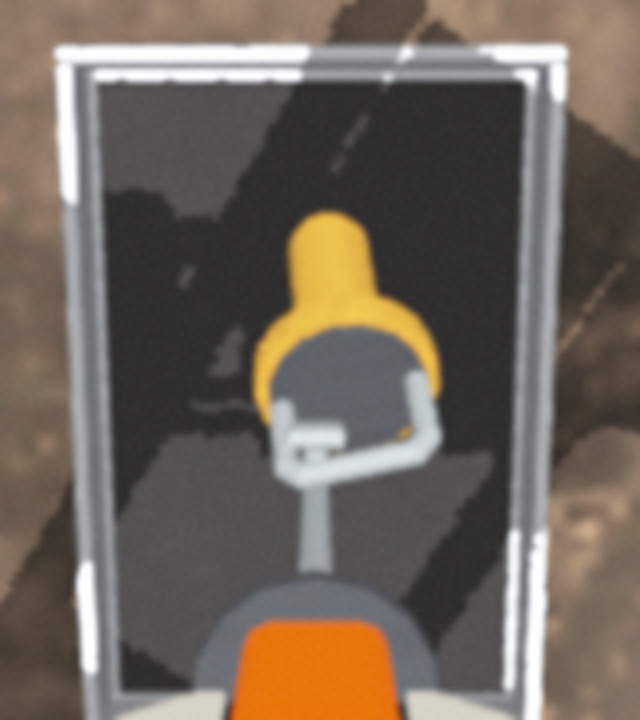

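>>> move_arm([
  [[-0.008,0.0011,-0.006],[0,0,0]],
  [[-0.016,0.0022,-0.0135],[0,0,0]],
  [[-0.024,0.0033,-0.023],[0,0,0]],
  [[-0.031,0.0042,-0.033],[0,0,0]],
  [[-0.0365,0.005,-0.044],[0,0,0]],
])

```text
clock: 16.2
tool_pos: [0.4262, -0.2396, 0.1994]
orientation: [0.001, 0.998, -0.068, -0.0]
wrist_force: [-2.9, 0.2, -1.5]
width: 0.02
```

```bash
python3 - <<'E'
from h import *
o=now()[2];print(o["wrist_force"])
im=r.read_camera("wrist");crop(im,240,60,400,240,4,"pics/w16.png")
p=now()[0];print(p,(p-trayp(0,0))@np.column_stack([TX,TY,Z]))
E
```

```text
[-2.87217725  0.16349649 -1.50384131]
[ 0.42486694 -0.23875081  0.19750323] [-0.04142485  0.00097658  0.03890323]
```

View pics/w16.png

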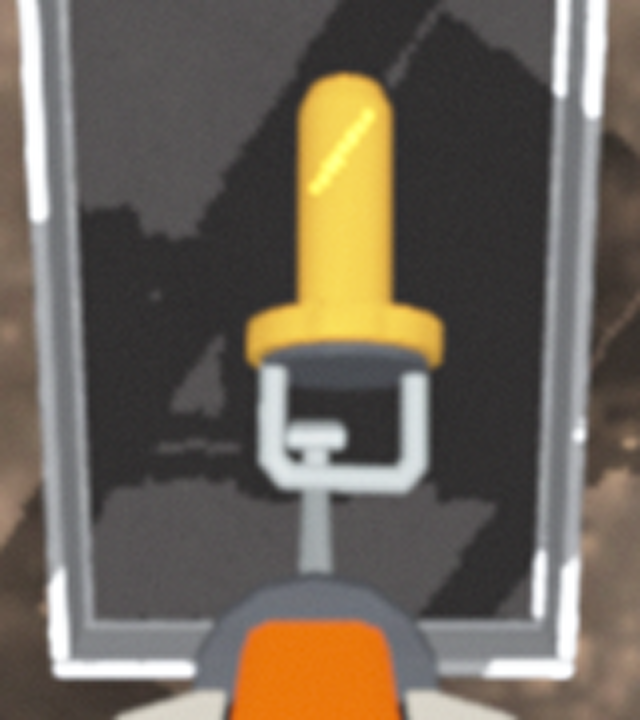

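>>> move_arm([
  [[0,0,-0.006],[0,0,0]],
  [[0,0,-0.012],[0,0,0]],
  [[0,0,-0.0175],[0,0,0]],
  [[0,0,-0.0175],[0,0,0]],
])

```text
clock: 16.65
tool_pos: [0.4274, -0.2398, 0.1821]
orientation: [0.0, 0.998, -0.068, 0.0]
wrist_force: [-0.8, -0.2, -1.7]
width: 0.0197
```

```bash
python3 - <<'E'
from h import *
o=now()[2];print(o["wrist_force"])
im=r.read_camera("wrist");crop(im,240,60,400,240,4,"pics/w17.png")
p=now()[0];print(p,(p-trayp(0,0))@np.column_stack([TX,TY,Z]))
E
```

```text
[-0.7662605  -0.18229874 -1.68024576]
[ 0.42757978 -0.24001962  0.18253393] [-3.85641446e-02  9.01605709e-05  2.39339277e-02]
```

View pics/w17.png

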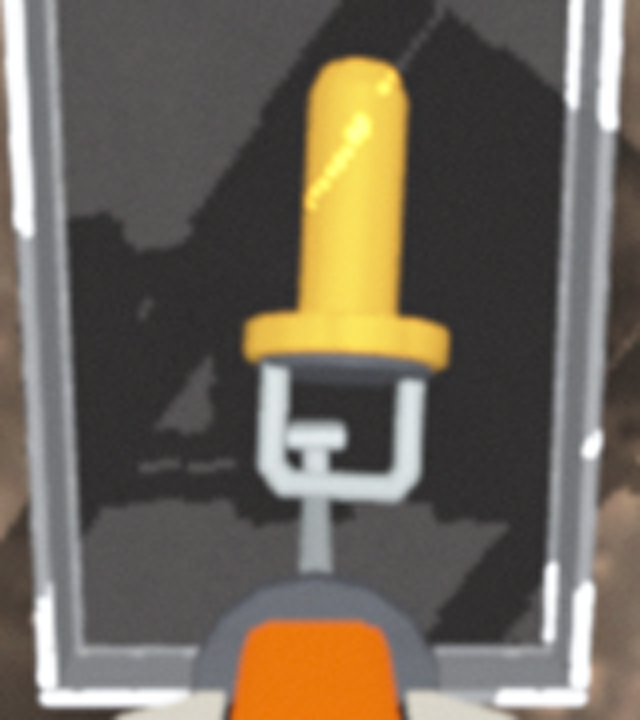

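>>> move_arm([
  [[0,-0.003,-0.004],[0,0,0]],
  [[0,-0.003,-0.0045],[0,0,0]],
  [[-0.006,-0.0022,-0.0045],[0,0,0]],
  [[-0.012,-0.0014,-0.0045],[0,0,0]],
  [[-0.012,-0.0014,-0.0045],[0,0,0]],
])

```text
clock: 17.2
tool_pos: [0.4148, -0.2413, 0.1787]
orientation: [0.001, 0.998, -0.068, 0.001]
wrist_force: [-0.9, -0.5, -1.6]
width: 0.0195
```

```bash
python3 - <<'E'
from h import *
o=now()[2];print(o["wrist_force"])
im=r.read_camera("wrist");crop(im,240,60,400,240,4,"pics/w18.png")
p=now()[0];print(p,(p-trayp(0,0))@np.column_stack([TX,TY,Z]))
E
```

```text
[-0.87282146 -0.47901579 -1.57852069]
[ 0.41513266 -0.24149135  0.17872203] [-0.05069364 -0.0030677   0.02012203]
```

View pics/w18.png

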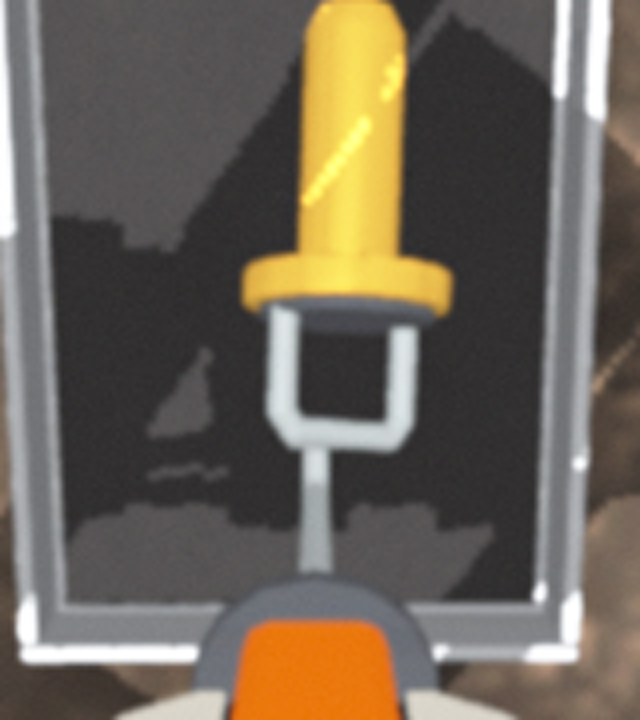

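Lip is directly beneath the bar. Back off another 12 mm, then up.

>>> move_arm([
  [[-0.006,0.0008,0],[0,0,0]],
  [[-0.013,0.0018,0],[0,0,0]],
  [[-0.016,0.0022,0],[0,0,0]],
  [[-0.016,0.0022,0],[0,0,0]],
  [[-0.016,0.0022,0.003],[0,0,0]],
])

```text
clock: 17.75
tool_pos: [0.399, -0.2391, 0.1813]
orientation: [0.001, 0.998, -0.068, 0.0]
wrist_force: [-0.7, 0.2, -0.9]
width: 0.02
```

```bash
python3 - <<'E'
from h import *
o=now()[2];print(o["wrist_force"])
im=r.read_camera("wrist");crop(im,240,60,400,240,4,"pics/w19.png")
p=now()[0];print(p,(p-trayp(0,0))@np.column_stack([TX,TY,Z]))
E
```

```text
[-0.69209074  0.24147917 -0.9329352 ]
[ 0.39947647 -0.23942597  0.18200399] [-0.06648521 -0.00315987  0.02340399]
```

View pics/w19.png

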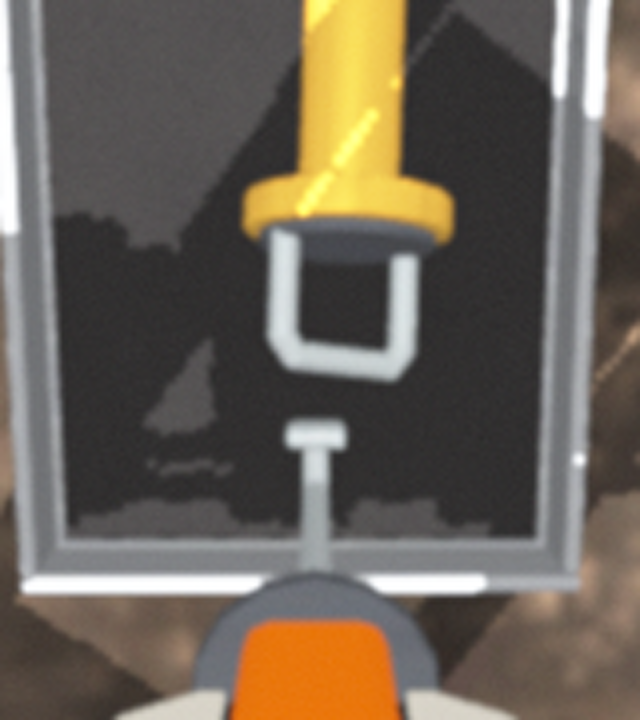

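```bash
cat >> h.py <<'E'
ZP=DN-.10*BY;ZP/=np.linalg.norm(ZP);MP=toolM(ZP,XB)
def pushp(depthless,lat=0,off=-.007): # hook origin distance above mouth plane along ZP; lat along BY at the mouth
    return MOUTH+off*XB+lat*BY-ZP*(depthless+.0266)
E
python3 - <<'E'
from h import *
print(pushp(.17),pushp(.03));delta(pushp(.17),MP)
E
```

```text
[ 0.52705245 -0.08042729  0.3412832 ] [ 0.59326718 -0.08935853  0.21825539]
shift [0.1276 0.159  0.1593] rv [-0.1107 -0.4839  0.1841] | 0.259 30.3 t 17.8
```

>>> move_arm([
  [[0,0,0.04],[0,0,0]],
  [[0,0,0.09],[0,0,0]],
  [[0,0,0.14],[0,0,0]],
  [[0,0,0.18],[0,0,0]],
  [[0,0,0.19],[0,0,0]],
])

```text
clock: 18.3
tool_pos: [0.4007, -0.2404, 0.3767]
orientation: [0.004, 0.998, -0.068, 0.004]
wrist_force: [0.4, -0.4, -1.5]
width: 0.0198
```

```bash
python3 - <<'E'
from h import *
delta(pushp(.17),MP);print(now()[2]["joints"])
np.savez("w20.npz",*cam("wrist"))
im=r.read_camera("wrist");cv2.imwrite("pics/w20.png",im[:,:,::-1])
E
```

```text
shift [ 0.1264  0.16   -0.0354] rv [-0.1053 -0.4773  0.1848] | 0.207 29.9 t 18.3
[-7.79359177e-01  3.75071844e-02  1.42123684e+00 -5.57469934e-04
  1.67197042e+00  9.27471314e-01]
```

View pics/w20.png

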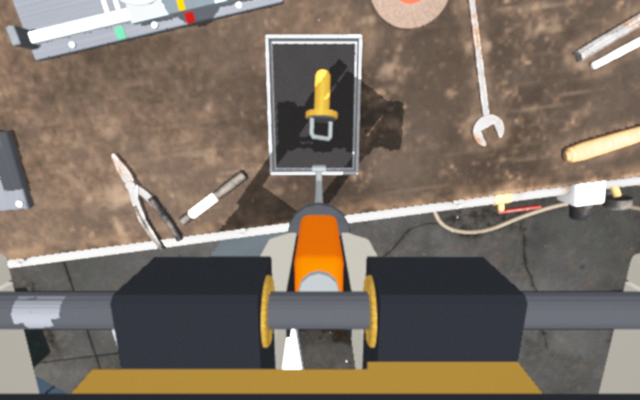

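>>> move_arm([
  [[0.02,0.03,0.02],[-0.02,-0.09,0.035]],
  [[0.05,0.065,0.02],[-0.04,-0.19,0.07]],
  [[0.08,0.1,0.01],[-0.063,-0.286,0.111]],
  [[0.105,0.135,0.0],[-0.085,-0.38,0.148]],
  [[0.126,0.16,-0.01],[-0.1053,-0.4773,0.1848]],
])

```text
clock: 18.85
tool_pos: [0.5254, -0.0767, 0.3591]
orientation: [0.036, 0.97, 0.026, 0.24]
wrist_force: [0.7, 0.4, -1.2]
width: 0.0196
```

>>> move_arm([
  [[0.0,0.0,-0.02],[0,0,0]],
  [[0.0,0.0,-0.025],[0,0,0]],
  [[0.0,0.0,-0.025],[0,0,0]],
])

```text
clock: 19.15
tool_pos: [0.5243, -0.0789, 0.334]
orientation: [0.036, 0.97, 0.025, 0.237]
wrist_force: [0.3, -0.0, -0.7]
width: 0.0201
```

```bash
python3 - <<'E'
from h import *
delta(pushp(.17),MP)
im=r.read_camera("wrist");crop(im,240,60,400,240,4,"pics/w21.png")
delta(pushp(.17),MP)
print(now()[2]["joints"])
E
```

```text
shift [ 0.0028 -0.0016  0.0073] rv [-0.0067 -0.0121 -0.0016] | 0.008 0.8 t 19.15
shift [ 0.002  -0.0009  0.0058] rv [-0.0056 -0.0097 -0.001 ] | 0.006 0.6 t 19.2
[-0.475695   -0.14755542  1.79012151  0.18695277  1.04502169  0.98738949]
```

View pics/w21.png

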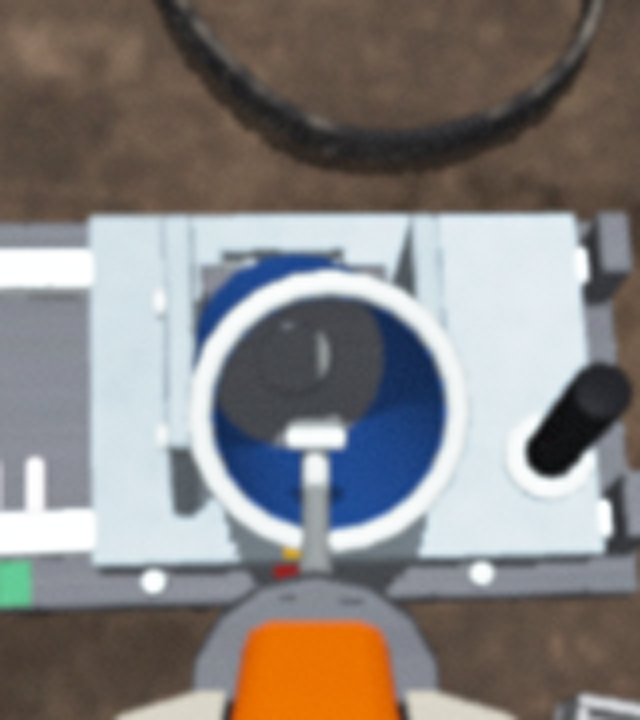

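>>> move_arm([
  [[0.016,-0.003,-0.022],[-0.0056,-0.0097,-0.001]],
  [[0.03,-0.005,-0.047],[-0.0056,-0.0097,-0.001]],
  [[0.045,-0.007,-0.075],[-0.0056,-0.0097,-0.001]],
  [[0.055,-0.008,-0.093],[-0.0056,-0.0097,-0.001]],
  [[0.06,-0.009,-0.102],[-0.0056,-0.0097,-0.001]],
])

```text
clock: 19.7
tool_pos: [0.5857, -0.0891, 0.2327]
orientation: [0.039, 0.969, 0.025, 0.243]
wrist_force: [-0.2, -0.5, -1.1]
width: 0.0195
```

```bash
python3 - <<'E'
from h import *
print(now()[2]["wrist_force"]);delta(pushp(.032),MP)
im=r.read_camera("wrist");crop(im,240,60,400,240,4,"pics/w22.png")
delta(pushp(.032),MP)
E
```

```text
[-0.17960915 -0.49239319 -1.10166839]
shift [ 0.0066 -0.0001 -0.0127] rv [-0.0001 -0.0003  0.0005] | 0.014 0.0 t 19.7
shift [ 0.0067 -0.0002 -0.012 ] rv [-0.0004 -0.001   0.0005] | 0.014 0.1 t 19.75
```

View pics/w22.png

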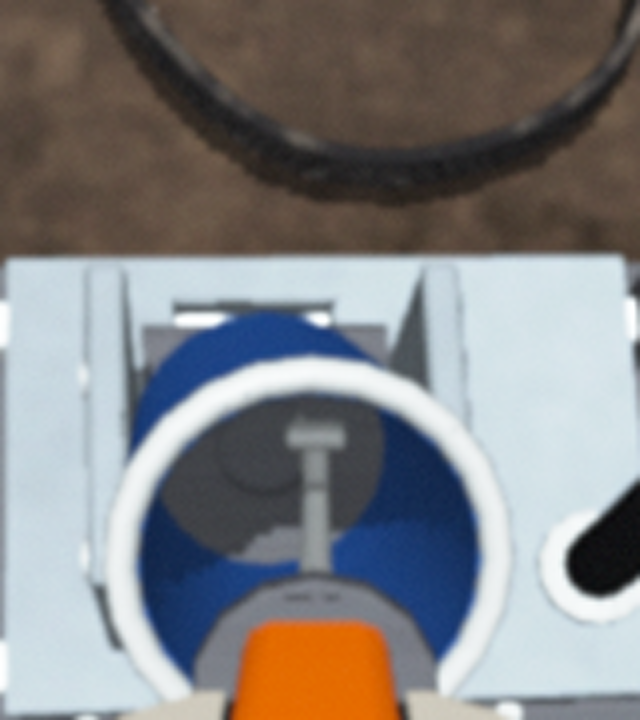

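>>> move_arm([
  [[0.005,-0.0002,-0.01],[0,0,0]],
  [[0.0045,0.008,-0.01],[0,0,0]],
  [[0.004,0.015,-0.01],[0,0,0]],
  [[0.0035,0.022,-0.01],[0,0,0]],
  [[0.003,0.027,-0.01],[0,0,0]],
], grip_force=60)

```text
clock: 20.25
tool_pos: [0.5883, -0.0604, 0.2254]
orientation: [0.04, 0.968, 0.026, 0.245]
wrist_force: [0.8, -1.3, -1.9]
width: 0.0195
```

>>> move_arm([
  [[-0.0006,0.008,0.0],[0,0,0]],
  [[-0.0012,0.016,0.0],[0,0,0]],
  [[-0.0018,0.024,0.0],[0,0,0]],
  [[-0.0024,0.032,0.0],[0,0,0]],
  [[-0.003,0.04,0.0],[0,0,0]],
])

```text
clock: 20.75
tool_pos: [0.5854, -0.0205, 0.2247]
orientation: [0.04, 0.969, 0.025, 0.244]
wrist_force: [-0.3, -1.7, 0.6]
width: 0.0197
```

```bash
python3 - <<'E'
from h import *
p,M,o=now();print(o["wrist_force"],o["torque"],o["width"],(p-pushp(.03))@BY)
im=r.read_camera("wrist");crop(im,200,60,400,240,4,"pics/w23.png")
im=r.read_camera("top");crop(im,240,90,440,230,4,"pics/t23.png")
E
```

```text
[-0.26604954 -1.69988648  0.64335396] [-0.33755153  0.1849601  -0.2027929 ] 0.01973291827672017 0.06922258522771635
```

View pics/w23.png

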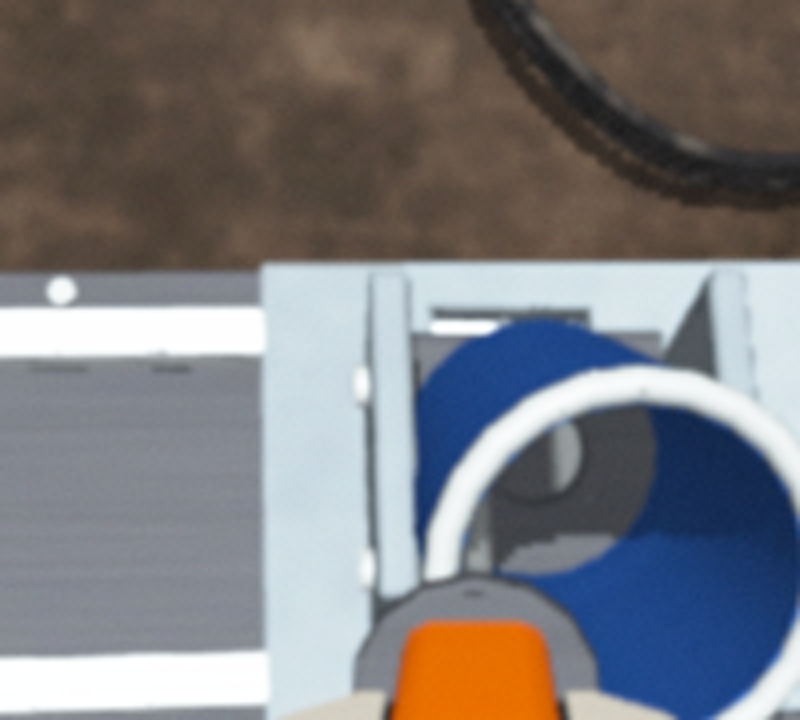

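View pics/t23.png

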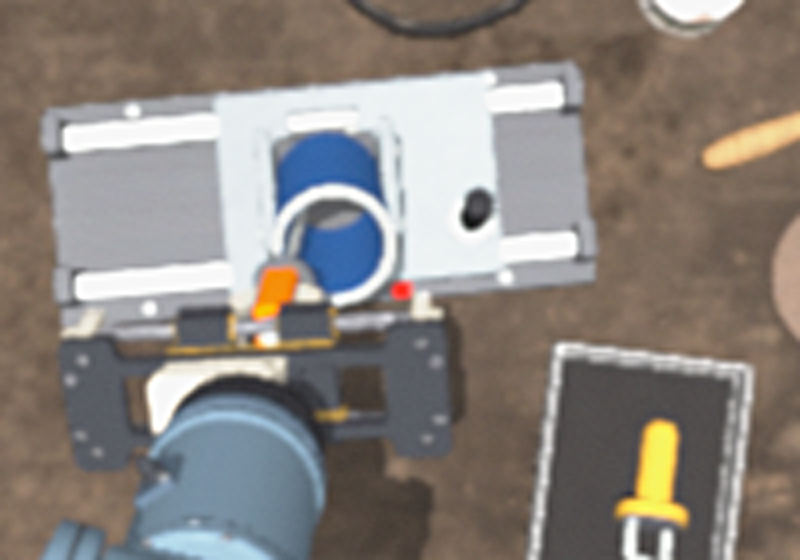

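>>> move_arm([
  [[-0.0008,0.01,0.0],[0,0,0]],
  [[-0.0015,0.02,0.0],[0,0,0]],
  [[-0.0023,0.03,0.0],[0,0,0]],
  [[-0.003,0.04,0.0],[0,0,0]],
  [[-0.0034,0.046,0.0],[0,0,0]],
])

```text
clock: 21.35
tool_pos: [0.5816, 0.0242, 0.2239]
orientation: [0.041, 0.969, 0.026, 0.243]
wrist_force: [-0.0, -12.3, -3.0]
width: 0.0195
```

```bash
python3 - <<'E'
from h import *
p,M,o=now();print(o["wrist_force"],o["width"],(p-pushp(.03))@BY)
im=r.read_camera("wrist");crop(im,200,60,400,240,4,"pics/w24.png")
p,M,o=now();print(o["wrist_force"],o["torque"],o["width"],(p-pushp(.03))@BY)
E
```

```text
[ -0.02863248 -12.26006263  -3.0318541 ] 0.019518329330240673 0.11409872691285636
[-0.52592403 -2.28836094 -1.33260128] [-0.47488651  0.35567675 -0.30752656] 0.019988201997078747 0.11477112051107807
```

View pics/w24.png

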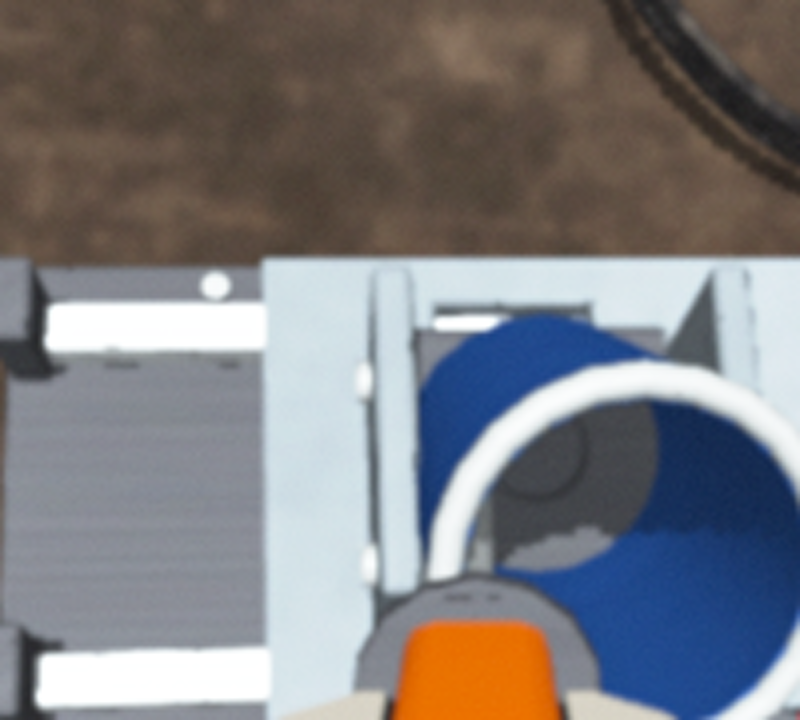

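>>> move_arm([
  [[-0.0002,0.003,0.0],[0,0,0]],
  [[-0.0004,0.006,0.0],[0,0,0]],
  [[-0.0004,0.006,0.0],[0,0,0]],
])

```text
clock: 21.7
tool_pos: [0.581, 0.0311, 0.2238]
orientation: [0.039, 0.969, 0.025, 0.243]
wrist_force: [-0.5, -0.8, -1.9]
width: 0.0197
```

```bash
python3 - <<'E'
from h import *
p,M,o=now();print(o["wrist_force"],o["width"],(p-pushp(.03))@BY)
im=r.read_camera("top");crop(im,240,90,440,230,4,"pics/t25.png")
p,M,o=now();print(o["wrist_force"],o["torque"],o["width"],(p-pushp(.03))@BY)
E
```

```text
[-0.47972491 -0.79252626 -1.88068296] 0.019689091678052335 0.12102712213777383
[ 0.35697762 -0.15269963 -2.42053343] [-0.0013091   0.45525299 -0.09034569] 0.019547100021866926 0.12106430621182213
```

View pics/t25.png

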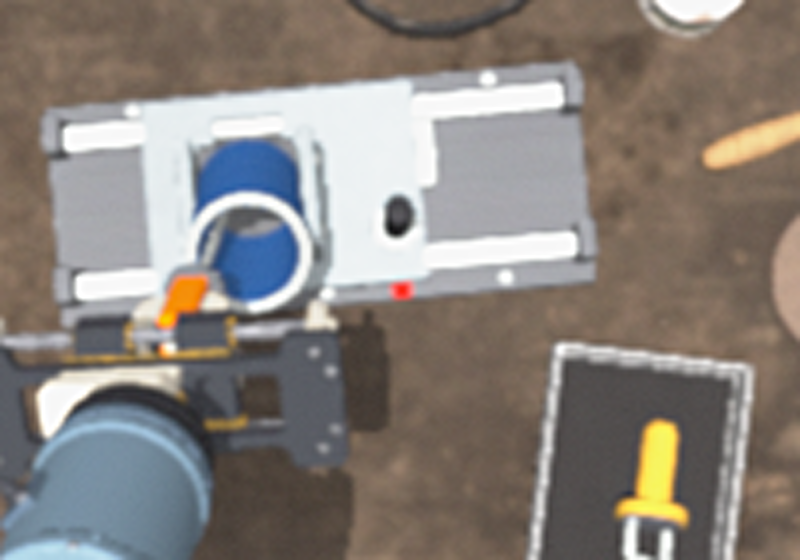

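```bash
python3 - <<'E'
from h import *
c=cam("top")
T=lambda x,y,k=4,o=(240,90):((x+.5)/k-.5+o[0],(y+.5)/k-.5+o[1])
d=lambda a,b,z:(onz(c,T(*b),z)-onz(c,T(*a),z))@BY
a=cv2.imread("pics/t_bed.png")[:560];b=cv2.imread("pics/t25.png")
# blue+white ring region: track the barrel patch and post by template shift
g0=cv2.cvtColor(a,cv2.COLOR_BGR2GRAY);g1=cv2.cvtColor(b,cv2.COLOR_BGR2GRAY)
for name,(x0,y0,x1,y1),z in [("post",(505,170,580,235),.1),("platecorner_tr",(520,50,575,130),.036),("plateleft",(265,130,315,250),.036)]:
    t=g0[y0:y1,x0:x1];m=cv2.matchTemplate(g1,t,cv2.TM_CCOEFF_NORMED)
    _,v,_,l=cv2.minMaxLoc(m);print(name,v,l,(x0,y0),d((x0,y0),l,z))
for n,i in(("0",a),("1",b)):
    hsv=cv2.cvtColor(i,cv2.COLOR_BGR2HSV);m=cv2.inRange(hsv,(100,120,40),(125,255,255));m[:, :180]=0;m[300:]=0
    x,y=np.where(m.any(0))[0],np.where(m.any(1))[0];print(n,"blue x",x.min(),x.max(),y.min(),y.max())
E
```

```text
post 0.8872356414794922 (361, 183) (505, 170) 0.08994825447901632
platecorner_tr 0.8557767868041992 (393, 63) (520, 50) 0.08427417623413123
plateleft 0.9835567474365234 (125, 143) (265, 130) 0.09309300982237159
0 blue x 347 455 127 284
1 blue x 197 300 142 299
```

```bash
python3 - <<'E'
from h import *
im=r.read_camera("scene");cv2.imwrite("pics/s26f.png",im[:,:,::-1]);crop(im,220,140,380,270,5,"pics/s26.png")
im=r.read_camera("wrist");cv2.imwrite("pics/w26.png",im[:,:,::-1])
E
```

```text
(no output)
```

View pics/s26.png

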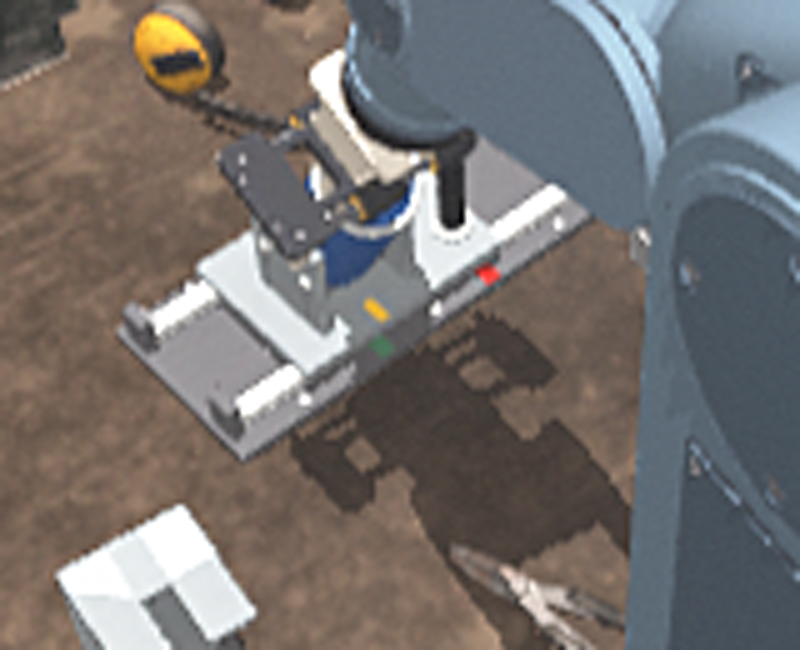

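View pics/w26.png

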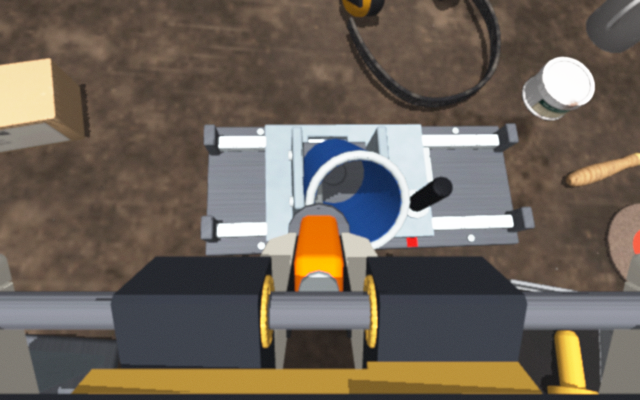

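```bash
python3 - <<'E'
from h import *
s=cam("scene")
def cen(f,lo,hi,box):
    im=cv2.imread(f);hsv=cv2.cvtColor(im,cv2.COLOR_BGR2HSV);m=np.zeros(im.shape[:2],np.uint8)
    x0,y0,x1,y1=box;m[y0:y1,x0:x1]=cv2.inRange(hsv[y0:y1,x0:x1],lo,hi);M=cv2.moments(m,True);return (M["m10"]/M["m00"],M["m01"]/M["m00"]),M["m00"]
Y=((18,100,90),(35,255,255));G=((45,80,40),(90,255,255))
y0=cen("pics/scene0.png",*Y,(305,180,330,195));y1=cen("pics/s26f.png",*Y,(285,195,305,208))
g0=cen("pics/scene0.png",*G,(285,200,310,220));g1=cen("pics/s26f.png",*G,(285,200,310,220))
red=cen("pics/scene0.png",(0,120,80),(8,255,255),(305,185,330,205))
print(y0,y1,g0,g1,red)
P=lambda u,z:onz(s,u[0],z)@BY
print("travel",P(y1,.036)-P(y0,.036),"green-yellow now",P(g0,.012)-P(y1,.036),"red-yellow start",P(red,.012)-P(y0,.036),"green-red",P(g0,.012)-P(red,.012))
E
```

```text
((314.90909090909093, 188.1818181818182), 11.0) ((294.72727272727275, 201.63636363636363), 11.0) ((295.7, 208.8), 10.0) ((296.0, 209.0), 7.0) ((317.09090909090907, 194.1818181818182), 11.0)
travel 0.09375372588468353 green-yellow now 0.007005695051433752 red-yellow start -6.320569688547661e-05 green-red 0.10082262663300276
```

>>> move_arm([
  [[-0.0001,0.002,0.0],[0,0,0]],
  [[-0.0003,0.004,0.0],[0,0,0]],
  [[-0.0003,0.004,0.0],[0,0,0]],
])

```text
clock: 22.15
tool_pos: [0.5811, 0.0352, 0.2243]
orientation: [0.039, 0.969, 0.025, 0.244]
wrist_force: [0.1, -0.1, -1.6]
width: 0.0198
```

```bash
cat > tr.py <<'E'
from h import *
def cen(im,lo,hi,box):
    hsv=cv2.cvtColor(im,cv2.COLOR_BGR2HSV);m=np.zeros(im.shape[:2],np.uint8)
    x0,y0,x1,y1=box;m[y0:y1,x0:x1]=cv2.inRange(hsv[y0:y1,x0:x1],lo,hi);M=cv2.moments(m,True);return (M["m10"]/M["m00"],M["m01"]/M["m00"])
p,M,o=now();print(o["wrist_force"].round(1),o["clock"],"lat",(p-pushp(.03))@BY)
im=np.ascontiguousarray(r.read_camera("scene")[:,:,::-1]);s=cam("scene")
u=cen(im,(18,100,90),(35,255,255),(278,195,305,212));print(u,"travel",onz(s,u,.036)@BY-onz(s,(314.909,188.182),.036)@BY)
crop(im[:,:,::-1],220,140,380,270,5,"pics/s_tr.png")
p,M,o=now();print(o["wrist_force"].round(1),"lat",(p-pushp(.03))@BY)
E
python3 tr.py
```

```text
[ 0.1 -0.1 -1.6] 22.15 lat 0.12514633592165805
(294.0, 202.15384615384616) travel 0.09712330297643285
[-0.5 -0.7 -0.3] lat 0.12514348551075177
```

>>> move_arm([
  [[-0.0001,0.0015,0.0],[0,0,0]],
  [[-0.0002,0.003,0.0],[0,0,0]],
  [[-0.0002,0.003,0.0],[0,0,0]],
])

```text
clock: 22.5
tool_pos: [0.581, 0.038, 0.2245]
orientation: [0.039, 0.969, 0.025, 0.244]
wrist_force: [0.2, 0.2, -1.7]
width: 0.0196
```

```bash
python3 tr.py
```

```text
[ 0.2  0.2 -1.7] 22.5 lat 0.12794575639379951
(293.27272727272725, 202.45454545454547) travel 0.09986564789502524
[ 0.8 -0.5 -0.8] lat 0.12793327089131282
```

View pics/s_tr.png

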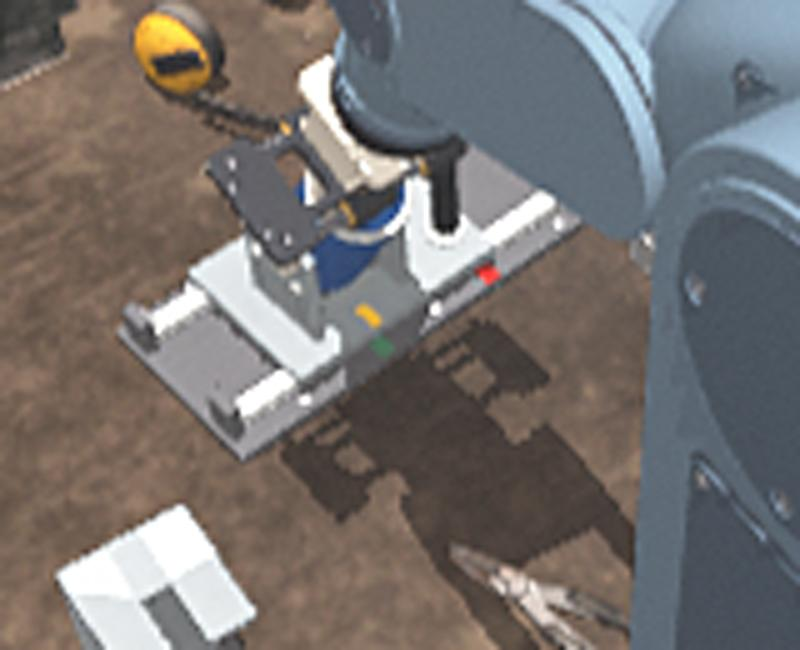

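>>> move_arm([
  [[-0.0001,0.001,0.0],[0,0,0]],
  [[-0.0001,0.001,0.0],[0,0,0]],
])

```text
clock: 22.75
tool_pos: [0.5809, 0.0385, 0.2245]
orientation: [0.04, 0.969, 0.025, 0.244]
wrist_force: [-0.1, -2.5, -1.6]
width: 0.0197
```

>>> move_arm([
  [[0.0006,-0.008,0.0],[0,0,0]],
  [[0.0015,-0.02,0.0],[0,0,0]],
  [[0.0019,-0.025,0.0],[0,0,0]],
  [[0.0019,-0.025,0.0],[0,0,0]],
])

```text
clock: 23.15
tool_pos: [0.5829, 0.0131, 0.2245]
orientation: [0.039, 0.969, 0.024, 0.244]
wrist_force: [-0.2, -0.4, -1.3]
width: 0.0193
```

```bash
python3 tr.py
```

```text
[-0.2 -0.4 -1.3] 23.15 lat 0.10290588026729308
(293.3333333333333, 202.66666666666666) travel 0.1003162808091225
[-0.3 -0.1 -2.2] lat 0.10328700335524468
```

>>> move_arm([
  [[-0.012,0.0016,0.022],[0,0,0]],
  [[-0.03,0.004,0.055],[0,0,0]],
  [[-0.048,0.0065,0.09],[0,0,0]],
  [[-0.067,0.009,0.125],[0,0,0]],
  [[-0.08,0.0108,0.149],[0,0,0]],
])

```text
clock: 23.7
tool_pos: [0.5021, 0.0252, 0.3765]
orientation: [0.04, 0.968, 0.025, 0.246]
wrist_force: [1.0, -0.4, -0.8]
width: 0.0199
```

```bash
cat >> h.py <<'E'
MS=toolM(-Z,np.array([np.cos(-.048),np.sin(-.048),0]))
HANG=np.array([.4353,.2644,.1916])
E
python3 - <<'E'
from h import *
p,M,o=now();print(o["wrist_force"],o["width"])
delta(HANG+[-.085,.005,.18],MS)
im=r.read_camera("wrist");cv2.imwrite("pics/w30.png",im[:,:,::-1])
p,M,o=now();print("lip pred",proj(cam("wrist"),p+M@np.array([.0145,0,.1536])))
E
```

```text
[ 0.98863498 -0.37349166 -0.84555445] 0.019929270017620005
shift [-0.1518  0.2442 -0.0049] rv [ 0.092   0.4946 -0.0983] | 0.288 29.4 t 23.7
lip pred [[318.97274692 169.26016146]]
```

View pics/w30.png

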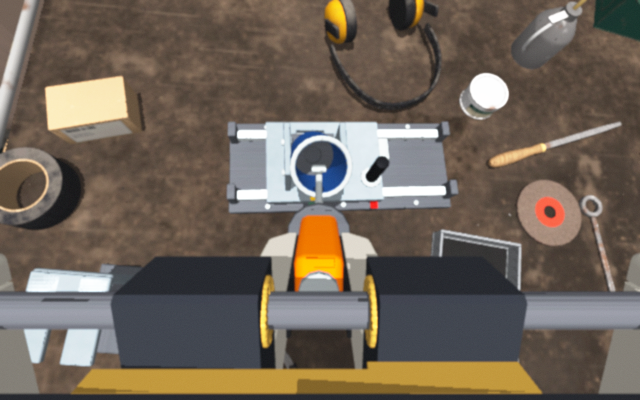

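>>> move_arm([
  [[-0.03,0.03,0.02],[0.02,0.1,-0.02]],
  [[-0.05,0.07,0.02],[0.037,0.198,-0.039]],
  [[-0.075,0.11,0.02],[0.055,0.297,-0.059]],
  [[-0.1,0.15,0.015],[0.074,0.396,-0.079]],
  [[-0.125,0.19,0.005],[0.092,0.4946,-0.0983]],
])

```text
clock: 24.25
tool_pos: [0.3773, 0.2167, 0.3788]
orientation: [-0.001, 1.0, -0.024, -0.002]
wrist_force: [1.1, 0.6, -2.4]
width: 0.0197
```

>>> move_arm([
  [[-0.02,0.035,-0.01],[0,0,0]],
  [[-0.027,0.054,-0.03],[0,0,0]],
  [[-0.027,0.054,-0.05],[0,0,0]],
  [[-0.027,0.054,-0.05],[0,0,0]],
])

```text
clock: 24.65
tool_pos: [0.349, 0.269, 0.3251]
orientation: [0.001, 1.0, -0.023, -0.004]
wrist_force: [-1.1, -0.6, -1.2]
width: 0.0198
```

```bash
python3 - <<'E'
from h import *
delta(HANG+[-.085,.005,.0155],MS)
im=r.read_camera("wrist");cv2.imwrite("pics/w31.png",im[:,:,::-1])
delta(HANG+[-.085,.005,.0155],MS)
E
```

```text
shift [ 0.0013  0.0004 -0.118 ] rv [ 0.0018 -0.0087 -0.0017] | 0.118 0.5 t 24.65
shift [ 0.0003  0.0006 -0.1198] rv [ 0.0008 -0.0062 -0.0007] | 0.12 0.4 t 24.7
```

View pics/w31.png

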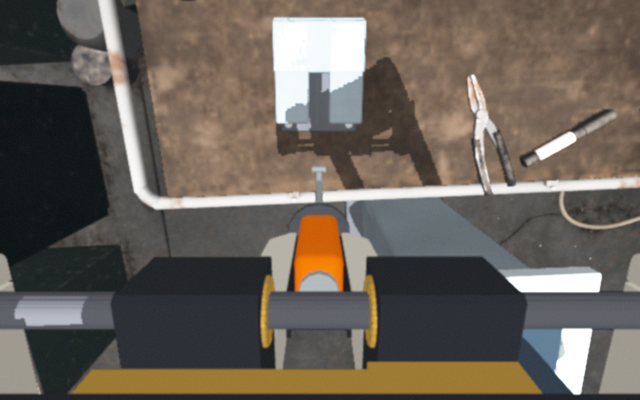

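>>> move_arm([
  [[0.0003,0.0006,-0.04],[0.0008,-0.0062,-0.0007]],
  [[0.0003,0.0006,-0.08],[0.0008,-0.0062,-0.0007]],
  [[0.0003,0.0006,-0.11],[0.0008,-0.0062,-0.0007]],
  [[0.0003,0.0006,-0.119],[0.0008,-0.0062,-0.0007]],
  [[0.0003,0.0006,-0.119],[0.0008,-0.0062,-0.0007]],
])

```text
clock: 25.2
tool_pos: [0.3513, 0.2689, 0.2094]
orientation: [-0.0, 1.0, -0.025, 0.001]
wrist_force: [-0.2, -0.6, -2.0]
width: 0.0196
```

```bash
python3 - <<'E'
from h import *
print(now()[2]["wrist_force"])
im=r.read_camera("wrist");crop(im,220,60,420,240,4,"pics/w32.png")
delta(HANG+[0,0,.0145],MS)
E
```

```text
[-0.23312577 -0.58453669 -2.04805814]
shift [ 0.0832 -0.0049 -0.0045] rv [-0.0018  0.0042  0.0018] | 0.083 0.3 t 25.25
```

View pics/w32.png

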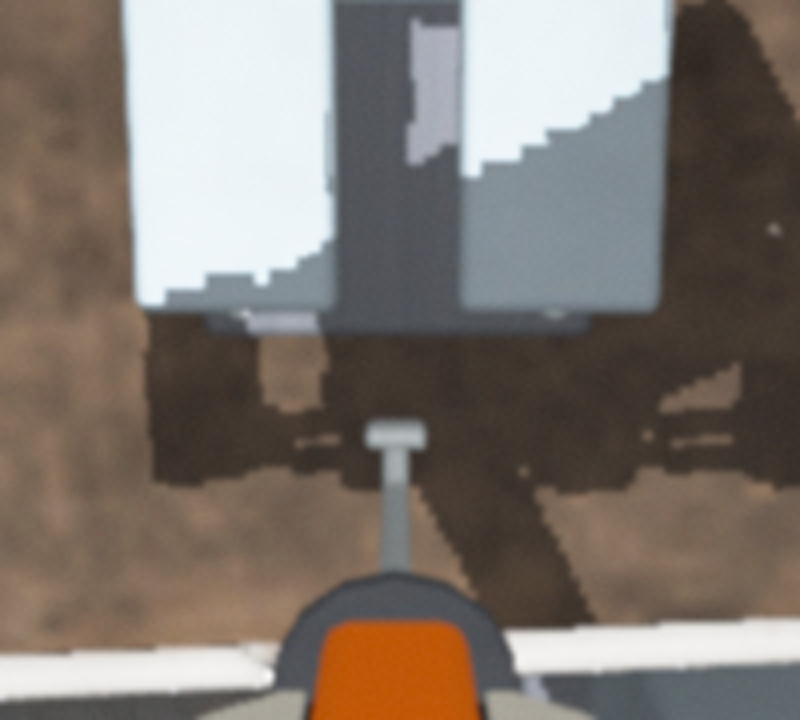

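Hook is lined up with the slot, flange above fork. Slide in.

>>> move_arm([
  [[0.02,-0.0012,-0.003],[0,0,0]],
  [[0.045,-0.0026,-0.003],[0,0,0]],
  [[0.065,-0.0038,-0.003],[0,0,0]],
  [[0.08,-0.0047,-0.003],[0,0,0]],
  [[0.083,-0.0049,-0.003],[0,0,0]],
])

```text
clock: 25.75
tool_pos: [0.4366, 0.2644, 0.2079]
orientation: [-0.001, 1.0, -0.025, 0.003]
wrist_force: [0.6, 0.3, -2.1]
width: 0.0197
```

```bash
python3 - <<'E'
from h import *
print(now()[2]["wrist_force"]);delta(HANG,MS)
im=r.read_camera("wrist");crop(im,220,60,420,240,4,"pics/w33.png")
delta(HANG,MS)
E
```

```text
[ 0.57903893  0.28479838 -2.13190062]
shift [-0.0013  0.     -0.0163] rv [-0.0022  0.006   0.0022] | 0.016 0.4 t 25.75
shift [-0.0004  0.0001 -0.0158] rv [-0.0019  0.0047  0.0021] | 0.016 0.3 t 25.8
```

View pics/w33.png

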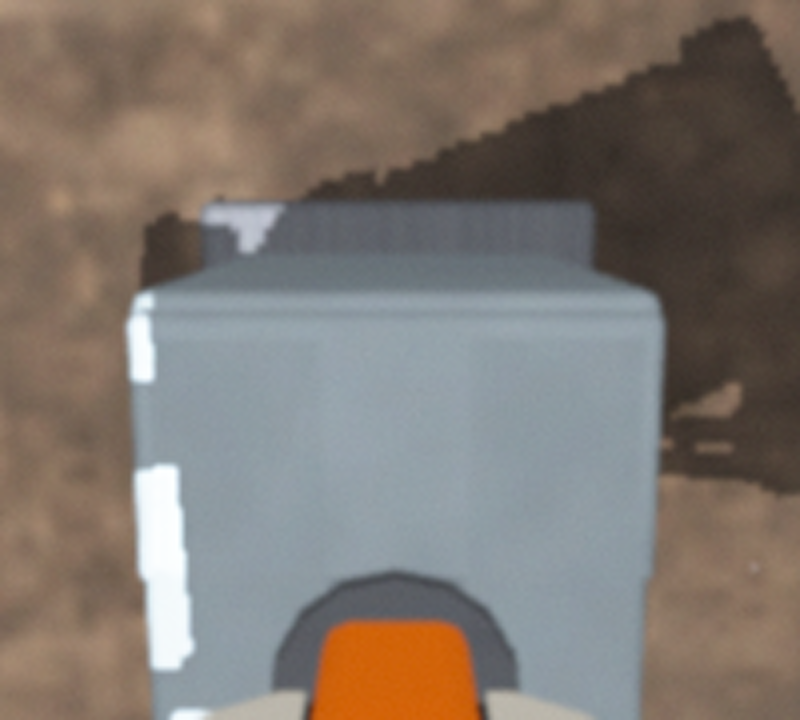

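>>> move_arm([
  [[-0.0004,0.0001,-0.006],[-0.0019,0.0047,0.0021]],
  [[-0.0004,0.0001,-0.012],[-0.0019,0.0047,0.0021]],
  [[-0.0004,0.0001,-0.0155],[-0.0019,0.0047,0.0021]],
  [[-0.0004,0.0001,-0.0155],[-0.0019,0.0047,0.0021]],
  [[-0.0004,0.0001,-0.0155],[-0.0019,0.0047,0.0021]],
])

```text
clock: 26.3
tool_pos: [0.4325, 0.2644, 0.1916]
orientation: [0.0, 1.0, -0.023, -0.001]
wrist_force: [-2.6, -1.6, 6.6]
width: 0.0199
```

>>> move_arm([
  [[0,0,0.0005],[0,0,0]],
  [[0,0,0.0005],[0,0,0]],
])

```text
clock: 26.5
tool_pos: [0.4325, 0.2644, 0.1916]
orientation: [0.0, 1.0, -0.023, -0.001]
wrist_force: [-3.3, -0.3, 5.2]
width: 0.0194
```

>>> move_arm([
  [[0,0,0],[0,0,0]],
  [[0,0,0],[0,0,0]],
  [[0,0,0],[0,0,0]],
  [[0,0,0],[0,0,0]],
  [[0,0,0],[0,0,0]],
], claw=0.6)

```text
clock: 27.0
tool_pos: [0.4337, 0.2644, 0.1912]
orientation: [0.0, 1.0, -0.024, -0.001]
wrist_force: [0.1, 0.0, -0.0]
width: 0.0549
```

```bash
python3 - <<'E'
from h import *
o=now()[2];print(o["wrist_force"],o["width"],o["tool_pos"])
im=r.read_camera("wrist");crop(im,220,60,420,260,4,"pics/w34.png")
o=now()[2];print(o["wrist_force"],o["width"],o["tool_pos"])
E
```

```text
[ 0.12610842  0.02107077 -0.04189692] 0.054855810690643755 [0.43371776 0.26438355 0.19124818]
[ 0.45186865 -0.0392645  -0.01351637] 0.058953520826968586 [0.43373486 0.264392   0.19127549]
```

View pics/w34.png

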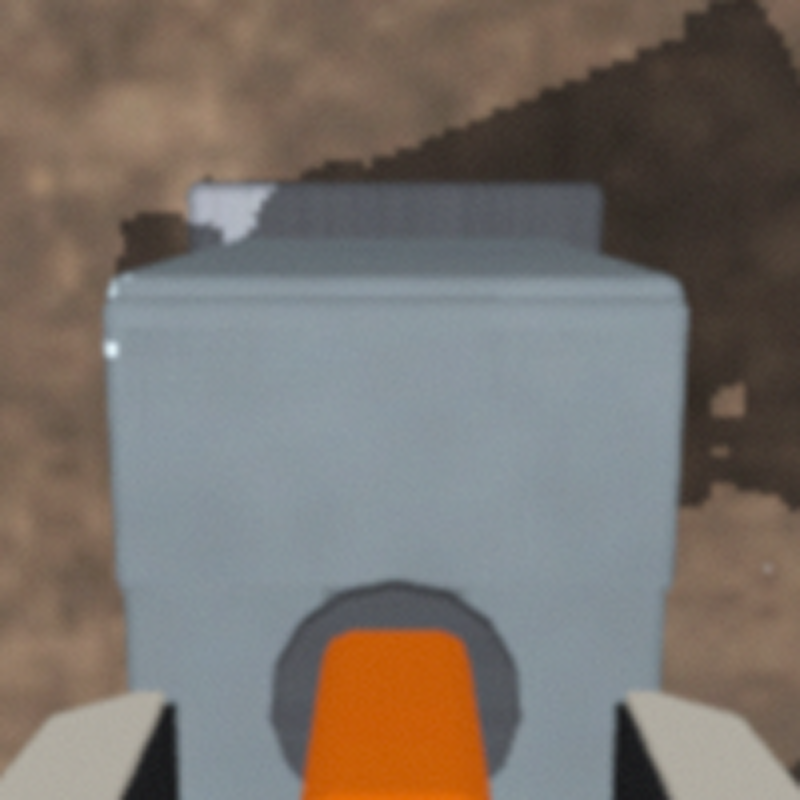

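Hook hangs free. Retreat upward and check everything.

>>> move_arm([
  [[0,0,0.02],[0,0,0]],
  [[0,0,0.06],[0,0,0]],
  [[0,0,0.1],[0,0,0]],
  [[0,0,0.14],[0,0,0]],
  [[0,0,0.15],[0,0,0]],
])

```text
clock: 27.55
tool_pos: [0.4353, 0.265, 0.3463]
orientation: [-0.001, 1.0, -0.023, 0.003]
wrist_force: [0.7, 0.6, 1.7]
width: 0.0742
```

>>> move_arm([
  [[-0.05,0.04,0.02],[0,0,0]],
  [[-0.09,0.08,0.03],[0,0,0]],
  [[-0.12,0.12,0.03],[0,0,0]],
  [[-0.12,0.12,0.03],[0,0,0]],
  [[-0.12,0.12,0.03],[0,0,0]],
])

```text
clock: 28.05
tool_pos: [0.3114, 0.3863, 0.371]
orientation: [0.0, 1.0, -0.021, -0.001]
wrist_force: [0.5, -0.4, -0.8]
width: 0.0745
```

```bash
python3 tr.py; python3 - <<'E'
from h import *
im=r.read_camera("top");crop(im,140,80,480,270,2.35,"pics/t40.png")
im=r.read_camera("scene");crop(im,200,120,420,310,3.5,"pics/s40.png")
E
```

```text
[ 0.5 -0.4 -0.8] 28.05 lat 0.4956866188274313Traceback (most recent call last):
  File "tr.py", line 7, in <module>
    u=cen(im,(18,100,90),(35,255,255),(278,195,305,212));print(u,"travel",onz(s,u,.036)@BY-onz(s,(314.909,188.182),.036)@BY)
  File "tr.py", line 4, in cen
    x0,y0,x1,y1=box;m[y0:y1,x0:x1]=cv2.inRange(hsv[y0:y1,x0:x1],lo,hi);M=cv2.moments(m,True);return (M["m10"]/M["m00"],M["m01"]/M["m00"])
                                                                                                     ~~~~~~~~^~~~~~~~~
ZeroDivisionError: float division by zero
```

View pics/t40.png

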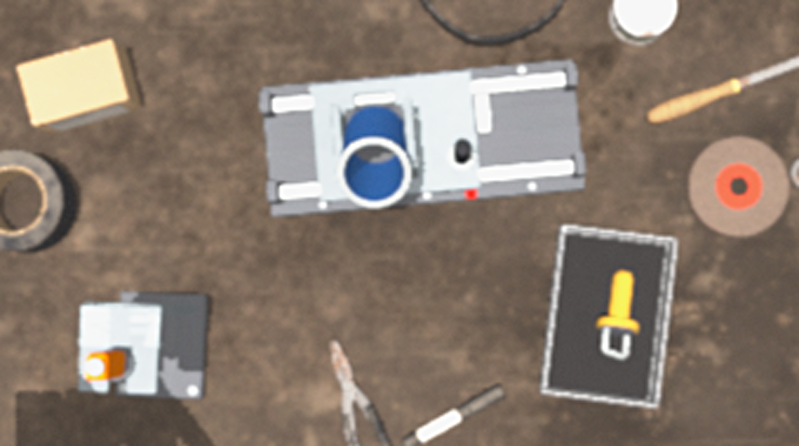

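View pics/s40.png

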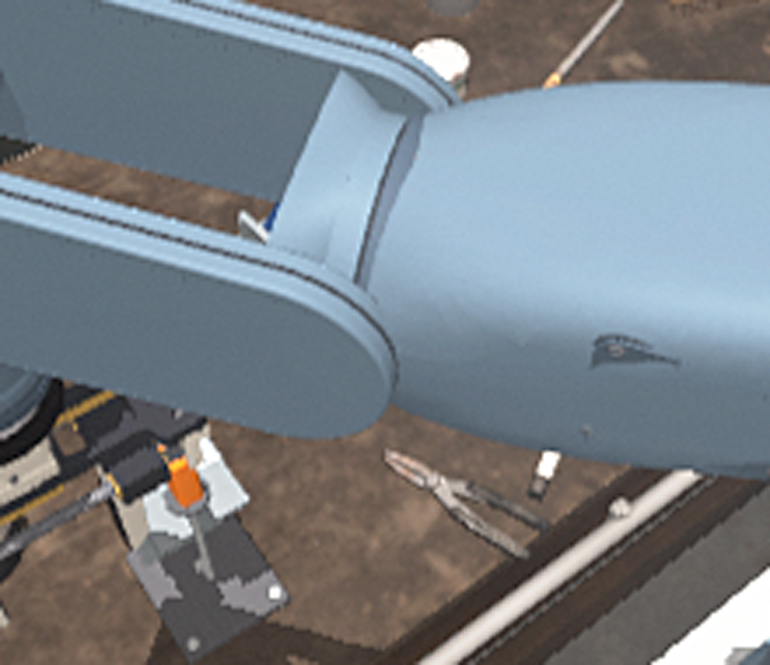

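```bash
python3 - <<'E'
from h import *
c=cam("top");a=cv2.imread("pics/top0.png");b=np.ascontiguousarray(r.read_camera("top")[:,:,::-1])
def up(i):return cv2.resize(i[80:200,240:400],None,fx=8,fy=8,interpolation=cv2.INTER_CUBIC)
A,B=up(a),up(b)
px=lambda x,y:((x+.5)/8-.5+240,(y+.5)/8-.5+80)
def ring(I):
    hsv=cv2.cvtColor(I,cv2.COLOR_BGR2HSV);m=cv2.inRange(hsv,(100,120,40),(125,255,255))
    cs,_=cv2.findContours(m,0,2);k=max(cs,key=cv2.contourArea);m2=cv2.drawContours(np.zeros_like(m),[k],-1,255,-1)
    M=cv2.boundingRect(k);return M
def post(I):
    m=cv2.inRange(I,(0,0,0),(45,45,45));m[:, :440]=0 
    cs,_=cv2.findContours(m,0,2);k=max(cs,key=cv2.contourArea);M=cv2.moments(k);return M["m10"]/M["m00"],M["m01"]/M["m00"],cv2.contourArea(k)
ra,rb=ring(A),ring(B);print(ra,rb)
P=lambda x,y,z:onz(c,px(x,y),z)@BY
for t in (0,1): 
    pa=(ra[0]+ra[2]*t,ra[1]+ra[3]/2);pb=(rb[0]+rb[2]*t,rb[1]+rb[3]/2);print(P(*pb,.13)-P(*pa,.13))
pa,pb=post(A),post(B);print(pa,pb,P(*pb[:2],.1)-P(*pa[:2],.1))
E
```

```text
(721, 487, 191, 163) (379, 527, 191, 153)
0.10408616328731721
0.10392047273851335
(1075.614764424288, 508.49357520786094, 661.5) (771.2029774872912, 539.3863471314452, 459.0) 0.0950432318980513
```

>>> move_arm([
  [[0.05,-0.05,0.02],[0,0,0]],
  [[0.08,-0.1,0.03],[0,0,0]],
  [[0.1,-0.15,0.03],[0,0,0]],
  [[0.11,-0.2,0.03],[0,0,0]],
  [[0.11,-0.25,0.03],[0,0,0]],
])

```text
clock: 28.75
tool_pos: [0.4209, 0.1651, 0.4003]
orientation: [0.001, 1.0, -0.025, -0.001]
wrist_force: [0.6, -0.5, 0.8]
width: 0.0741
```

>>> move_arm([
  [[0.0,-0.05,0],[0,0,-0.1]],
  [[0.0,-0.1,0],[0,0,-0.2]],
  [[0.0,-0.15,0],[0,0,-0.3]],
  [[0.0,-0.2,0],[0,0,-0.4]],
  [[-0.01,-0.25,0],[0,0,-0.5]],
])

```text
clock: 29.25
tool_pos: [0.4091, -0.0842, 0.4004]
orientation: [0.0, 0.962, -0.273, -0.001]
wrist_force: [1.0, 0.3, -0.1]
width: 0.0743
```

>>> move_arm([
  [[-0.02,-0.04,0],[0,0,-0.1]],
  [[-0.04,-0.08,0],[0,0,-0.2]],
  [[-0.06,-0.12,0],[0,0,-0.3]],
  [[-0.08,-0.16,0],[0,0,-0.4]],
  [[-0.1,-0.2,0],[0,0,-0.5]],
])

```text
clock: 29.75
tool_pos: [0.3073, -0.2831, 0.4008]
orientation: [-0.0, 0.864, -0.503, -0.001]
wrist_force: [0.1, -0.1, 0.8]
width: 0.0742
```

```bash
python3 tr.py; python3 - <<'E'
from h import *
im=r.read_camera("scene");crop(im,200,120,420,310,3.5,"pics/s41.png")
E
```

```text
[ 0.1 -0.1  0.8] 29.75 lat -0.17146630397619167
(293.27272727272725, 202.45454545454547) travel 0.09986564789502524
[-1.8 -5.3  0.3] lat -0.17698834550507175
```

View pics/s41.png

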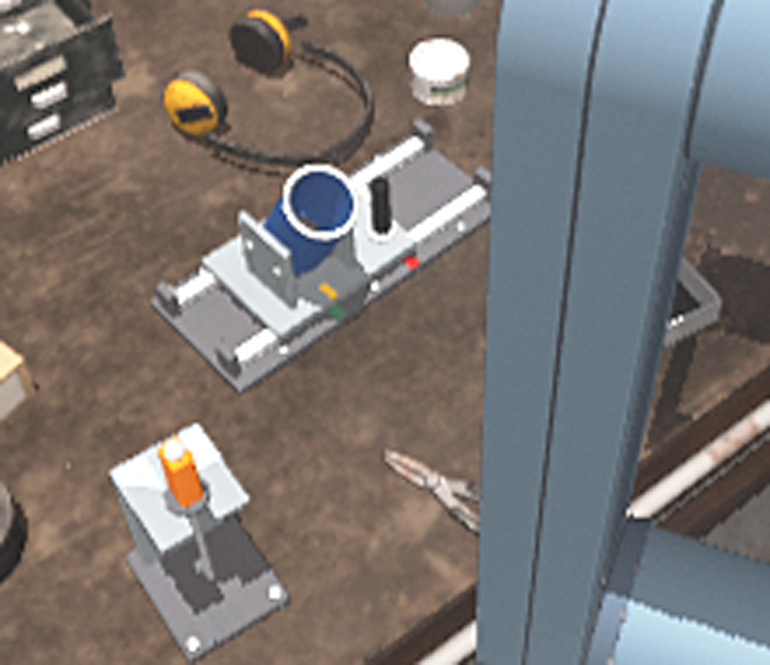

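>>> move_arm([
  [[0,0,0],[0,0,0]],
  [[0,0,0],[0,0,0]],
])

```text
clock: 30.05
tool_pos: [0.3093, -0.2805, 0.4009]
orientation: [-0.0, 0.866, -0.5, -0.001]
wrist_force: [-0.9, -0.1, -0.5]
width: 0.0743
```

```bash
python3 -c "
from rig import r
o=r.get_obs();print(o['wrist_force'],o['clock']);print(r.close_job())"
```

```text
[-0.92439379 -0.05876879 -0.45353427] 30.05
the job is handed in; nothing more can be done
None
```

I did the whole job in the order asked and handed it in at about 30 s. I took the hook, drew the pin right out and laid it in the tray. Then I pushed the carriage to the next station with the hook inside the empty barrel, and hung the hook back in its stand.

**Last checks:**
- **Pin:** it lies flat inside the tray, seen in the last top picture.
- **Carriage:** the scene camera puts its travel at 99.9 mm, level with the green mark. There was a push of about 12 N at the detent, then almost no force.
- **Hook:** it hangs in its stand with the flange on the fork. The gripper is open and clear of everything.
- **Other things:** I touched nothing else, and the pen and disc show no sign of having moved in the last top picture.

**Checks that disagreed:** travel measured from the top camera was rougher, at 95 to 104 mm depending on the feature tracked. One scene check failed because the arm blocked the view, so I moved the arm and repeated it.

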